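Lock the core clamp with the hex key

ROBOT

A 7-joint arm with a two-finger parallel gripper is mounted at the origin on the work surface. World frame = base frame: x ahead of the robot, y to its left, z up, the work surface at z = 0. Lengths are in m, angles in rad, forces in N, time in s.
With the tool pointing down it reaches from about 0.35 to 0.9 m from the base axis. Payload 8.1 kg.
Tool frame: the origin (TCP) lies midway between the tips of the shut fingers; the grasp point (between the pads) lies 19 mm behind it (arm.hold_point_z is the distance from the TCP to the grasp point, in m); z points along the fingers, y is the direction in which the jaws open and shut (so a half turn about z gives the same grasp; the last joint's range is limited). The gripper opens to 92 mm and grips with 3 to 60 N. Pads are 19 mm wide; open, the fingers measure 130 mm over their backs; the gripper's body (75 mm by 190 mm) begins 47 mm behind the grasp point.
Start: joints at [-1.303, 0.434, 0.025, 1.573, -0.012, 1.134, -0.075], TCP at [0.227, 0.583, 0.227] pointing down, gripper open.
Joint ranges: [-2.62, 2.62], [-0.44, 2.09], [-1.27, 1.32], [0.08, 2.57], [-1.32, 4.46], [0.12, 2], [-2.74, 2.74]. Speed limits (rad/s): [2.22, 2.22, 3.01, 3.01, 3.14, 3.14, 3.14].

INTERFACE

Orientations are given as a rotation vector (axis times angle).
In Python, from cell import arm gives the robot as it stands.
- The arm moves only by the shell command python3 -m pendant 'ROWS' [FORCE]. ROWS is JSON, a list of rows, each a list of 3 entries, a list of its own where there are three numbers: the shift along the tool's x, y, z in m, then the turn, a rotation vector about the tool's x, y, z in degrees, then the finger opening in m, from 0 to 0.0918. A call has 1 to 10 rows; each row shifts and turns the commanded pose from where the row before left it, along the tool's axes as they then stand; what a row does not reach is not made up. A row lasts 1/8 s, in which the tool goes at most 62.5 mm and 10.7 degrees, less where a joint would pass 70% of its speed; a pose out of reach is approached as far as the arm can. A call with a gripper value outside its range is refused whole. The fingers move at their own pace and stop on an object; FORCE is the grip in N (left out, the last holds). Time passes only in rows, so rows that do not move let the fingers close. It gives the time, the measured TCP pose, the force and the opening at its end, in the units of the state.
- arm.observe(): the state, without advancing time (a new reading comes with each control period).
- arm.get_image(name): name is "scene" or "top" or "wrist"; returns (picture, depth): 400x640x3 uint8, red, green, blue; 400x640 float32, m along the optical axis (not along the pixel's ray), 0 where there is no reading.
- arm.camera_params(name): a dict with "fovy" (degrees; the focal length in pixels is half the picture's height over the tangent of half this angle, whatever the lens; pixels are square), "cx", "cy" (the principal point, pixels), "rvec" (rotation vector, rad) and "tvec" (3), from world to camera coordinates, as OpenCV has them; the wrist camera has in their place "mount" (4x4, takes a point from camera to tool coordinates, whose origin is the TCP and whose axes are the flange's). Camera axes: x right, y down, z forward; pixel columns grow to the right and rows downward; lengths in m; the calibration is good to about 2 mm. A picture is of the moment at which its call begins: read the wrist's pose just before it. camera_params takes no time and is no camera call.
- arm.sign_off(): hands the job in, once; it reports no verdict.
Trained networks look in the newest picture that a camera, given by its name, has taken for a name from the list of things; names that differ only in an ending like _2 or _b are one class to them, and where a whole thing is asked for, a point or a joint stands for the part that bears it (a point fixed in the world has none). Each returns a list of dicts, best first, with "conf" (0 to 1); they miss things now and then, are a little off and sometimes report something else, mostly with a low value. They report only what shows in the picture. A call takes as long as a camera call. They do not tell look-alikes from the thing itself.
- arm.look_for(camera, label): "rect" ([centre column, centre row, width, height] in pixels, round what is visible of it).
- arm.masks_of(camera, label): "pixels" (400x640 bool, what is visible of it) and "rect" ([centre column, centre row, width, height] in pixels, round what is visible of it).
The state is a dict: "clock": time; "joints": joint angles; "dq": joint speeds; "joint_efforts": joint torques, N m; "position": TCP position; "ee_rot": TCP orientation; "force": force on the tool from outside, world axes, zero at the start; "ft_torque": the same for the moment, N m; "width": opening from 0.0 (shut) to 1.0 (fully open).
Only numpy, scipy, OpenCV 4.12 (cv2) and the standard library are available. Lean on these libraries where they do the work, as an engineer would, in place of code of your own. Each camera call takes 0.05 s, during which the arm holds its last target.

TASK

Lock the soil core in its clamp: take the blue T-handled hex key from the rack, push it straight down until it is fully home in the recessed hexagon socket of the cam screw, and only then turn the screw clockwise until the white mark on its head meets the red mark on the block, where it comes up against its stop. Then draw the key out and stand it back upright in its hole in the rack, right down, and let go. Leave the yellow key, the tins, the bottles and the other tools where they are.

Things in the scene. Friction and masses are not known exactly. Their poses are not given: they have to be found in the camera images.
- hexkey: Blue T hex key (about 0.25 kg), upright in a rack hole. Origin: centre of its tip; z up the shank, x along the handle bar. Hexagon shank 14 mm across flats (last 1.5 mm of the tip 12.5 mm), 16.2 mm over corners, two flats normal to x. Bar 100 (x) by 20 (y) by 24 mm high, 95 to 119 mm above the tip, so its centre is 107 mm above the tip.
- spare_key: The yellow-handled T hex key in the other hole: same handle and length (its top 131 mm above the table) but only 12 mm across flats, too small: it slips round in the socket. Leave it alone. Origin at its tip, axes as for the blue key.
- rack: Fixed grey key rack, 60 mm (x) by 200 mm (y) by 62 mm high, on the table; origin at the centre of its underside, z up.
- rack_hole0 (a point): Centre of the mouth of the rack hole at the rack's +y end, in the rack's top face, 62 mm above the table. Round hole 19 mm dia with a 2.5 mm chamfer, 50 mm deep (floor 12 mm above the table). The keys stand on the hole's floor; which key is in which hole varies.
- rack_hole1 (a point): The same for the hole at the rack's -y end, 130 mm from the other.
- clamp: Fixed core clamp, base 150 (x) by 190 (y) by 15 mm; origin: centre of underside. White capped tube along x at y +50 mm, 63 mm dia, top 79 mm above the table. At y -50 mm an aluminium block 70 by 66 mm, top at 60 mm, with the cam screw in a 38 mm counterbore and a red index mark on its -x side. A steel jaw between them closes on the tube as the screw turns.
- socket (a point): Centre of the mouth of the screw's hexagon socket, in its head 36 mm dia, 4 mm below the block's top (56 mm above the table); z up; turns with the screw. Two flats are normal to x: the key fits when the yaws differ by a multiple of 60 deg, with about 8 deg play either way. 15 mm across flats, 16 mm deep; the first 4 mm a countersink, 19 mm across at the mouth.
- screw_mark (a point): White mark on the dark screw head, 14.5 mm from the screw's axis; it meets the red index mark (towards the clamp's -x) when the screw is at its stop.
- camscrew (a joint): Angle of the cam screw in rad, growing clockwise seen from above: it starts between 0.2 and 0.7 (unlocked); 1.4 is the hard stop (locked, marks meet). It turns with a light even friction of about 0.1 N m and stays where it is left.
- tin_mid: Bystander: round steel sample tin, 59 mm dia, 42 mm high, often standing between rack and clamp. Loose; origin under it.
- tin_far: Bystander: round steel sample tin, 73 mm dia, 45 mm high, on the far side. Loose; origin under it.
- jar: Bystander: white jar with blue cap, 66 mm dia, 100 mm high, on the far side. Loose; origin under it.
- amber: Bystander: amber bottle, 56 mm dia, 120 mm high, far left. Loose; origin under it.
- scoop: Bystander: flat spatula 200 mm long lying on the table, far right. Loose; origin under it.
- brush: Bystander: brush lying on the table at the left. Loose; origin under it.
Mind the look-alikes: they are no part of the job. Leave any black, brown or pink look-alike of the hexkey alone.

How it is judged:
On the way, in this order (a step that is already met when the one before it is completed fails the run):
1. Blue key fully home in the socket (tip 12.5 mm or more below its mouth, within 4 mm of its axis, upright within 5 deg), the screw not yet turned by more than about 17 deg (z of hexkey in the frame of socket below -0.0125 m and horizontal distance between hexkey and socket below 0.004 m and angle between hexkey's own z axis and vertical below 0.09 rad and distance of screw_mark from where it was at the start of the episode below 0.0043 m), for 0.2 s.
2. The screw is turned to its stop (joint above 1.25 rad) with the key still fully home (z of hexkey in the frame of socket below -0.0115 m and horizontal distance between hexkey and socket below 0.004 m and angle between hexkey's own z axis and vertical below 0.09 rad and value of joint camscrew above 1.25 rad), for 0.2 s.
At the end, for the whole second after the job is handed in: The screw stands at its stop within 0.15 rad (joint above 1.25), and the blue key stands at rest, upright within 7 degrees, in a hole of the rack with its tip within 6 mm of the hole's floor; the other things stand where they were (value of joint camscrew above 1.25 rad and (horizontal distance between hexkey and rack_hole0 below 0.007 m or horizontal distance between hexkey and rack_hole1 below 0.007 m) and height (world z) of hexkey below 0.018 m and angle between hexkey's own z axis and vertical below 0.12 rad and linear speed of hexkey below 0.03 m/s); the robot touches nothing.
It fails at once if The yellow key is moved by more than 15 mm or tipped by more than 14 degrees (distance of spare_key from where it was at the start of the episode above 0.015 m or angle between spare_key's own z axis and vertical above 0.25 rad).
It fails at once if A tin, jar, bottle or tool is moved by more than 30 mm (distance of any of tin_mid, tin_far, jar, amber, scoop, brush from where it was at the start of the episode above 0.03 m).
It also fails if it takes over 59 s, if anything falls off the work surface, if the arm or the gripper's body presses on something with over 40 N, if the wrist force passes 120 N, or if a joint passes its speed limit or range.

## Working session

There is one attempt and no reset: what is moved stays moved. The work goes in short steps, Python scripts to look and compute and a shell command to move; the robot and the scene stay as the last step left them, time stands still between calls to the robot, and variables do not carry over. Pictures are saved under pics/ and viewed, and the job is handed in when it is done.

```bash
mkdir -p pics; ls; python3 - <<'E'
from cell import arm
import cv2
print(arm.observe())
for n in ("scene","top","wrist"):
    p=arm.camera_params(n);print(n,p)
    im,d=arm.get_image(n);cv2.imwrite(f"pics/{n}0.png",im[:,:,::-1])
E
```

```text
pics
{'clock': 0.0, 'joints': array([-1.30261305,  0.43523107,  0.02497156,  1.57409775, -0.01162674,
        1.13393517, -0.0751018 ]), 'dq': array([ 0.00079634,  0.00131573, -0.00089371, -0.00076768,  0.0001794 ,
       -0.00032173, -0.00110255]), 'joint_efforts': array([ 2.63912298e-04, -6.67844725e+01,  9.85108763e-01, -3.14465368e+01,
       -6.06732233e-02,  4.29767312e-02,  1.45831241e-04]), 'position': array([0.22633098, 0.58205296, 0.22593964]), 'ee_rot': array([-5.79189391e-01, -3.08756941e+00,  2.38264438e-03]), 'force': array([0.03665018, 0.23353082, 0.25519248]), 'ft_torque': array([-0.01271643,  0.01953982, -0.00078303]), 'width': 1.0023187549073853}
scene {'fovy': 52.1341058896038, 'cx': 315.769565158358, 'cy': 201.59661379440962, 'rvec': array([ 0.79252013,  2.47399529, -1.22680579]), 'tvec': array([ 0.41257226, -0.18639531,  1.45252002])}
top {'fovy': 49.68882440038975, 'cx': 314.8825378821498, 'cy': 205.88869769088873, 'rvec': array([ 2.19443371, -2.20955699,  0.09893437]), 'tvec': array([0.07341623, 0.57018719, 1.35105078])}
wrist {'fovy': 59.0716624584445, 'cx': 318.4240651151141, 'cy': 199.32479209468502, 'mount': array([[ 5.66587786e-04, -9.62872550e-01, -2.69955796e-01,
         7.14202943e-02],
       [ 9.99998922e-01,  9.11326892e-04, -1.15168660e-03,
        -8.21822846e-04],
       [ 1.35494539e-03, -2.69954853e-01,  9.62872028e-01,
        -1.59819502e-01],
       [ 0.00000000e+00,  0.00000000e+00,  0.00000000e+00,
         1.00000000e+00]])}
```

View pics/scene0.png

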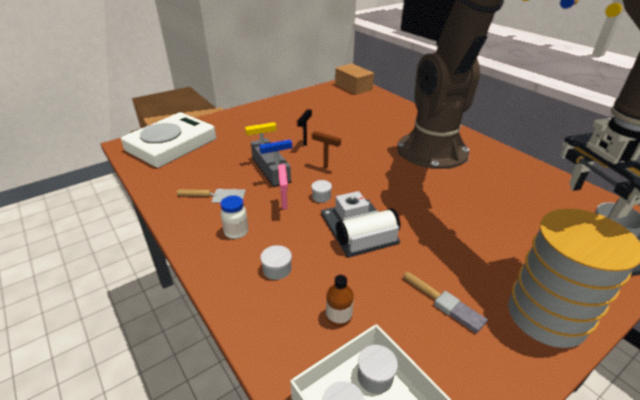

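View pics/top0.png

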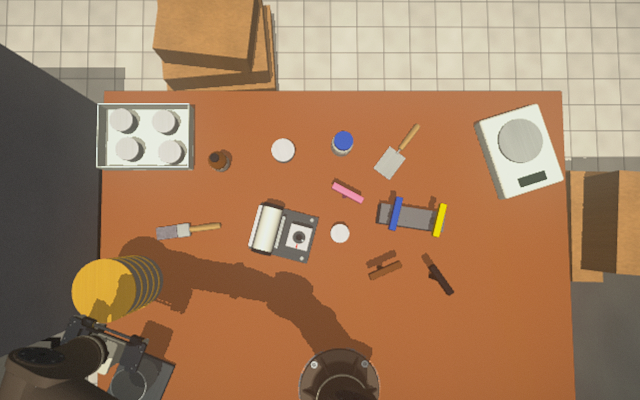

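View pics/wrist0.png

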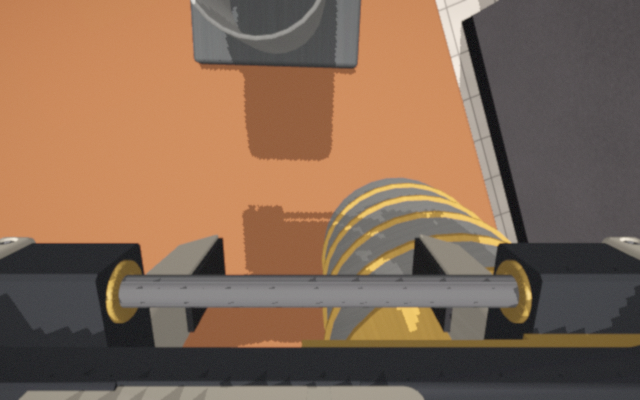

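The top view shows the blue bar at about (396,213) on the left (+y) end of the rack, yellow at (440,219), the screw at about (299,237), and tin_mid at (340,233). Measuring next.

```bash
cat > h.py <<'E'
from cell import arm
import numpy as np, cv2
from scipy.spatial.transform import Rotation as R
def cam(n,st=None):
    p=arm.camera_params(n); f=200/np.tan(np.radians(p['fovy'])/2)
    if n=='wrist':
        T=np.eye(4);T[:3,:3]=R.from_rotvec(st['ee_rot']).as_matrix();T[:3,3]=st['position']
        M=T@p['mount']; return f,p['cx'],p['cy'],M[:3,:3],M[:3,3]
    Rm=R.from_rotvec(p['rvec']).as_matrix()
    return f,p['cx'],p['cy'],Rm.T,-Rm.T@p['tvec']
def unproj(c,uv,d):
    f,cx,cy,Rm,t=c; uv=np.atleast_2d(uv).astype(float)
    r=np.c_[(uv[:,0]-cx)/f,(uv[:,1]-cy)/f,np.ones(len(uv))]
    return (r*np.reshape(d,(-1,1)))@Rm.T+t
def atz(c,uv,z):
    f,cx,cy,Rm,t=c; uv=np.atleast_2d(uv).astype(float)
    r=np.c_[(uv[:,0]-cx)/f,(uv[:,1]-cy)/f,np.ones(len(uv))]@Rm.T
    return t+r*((z-t[2])/r[:,2])[:,None]
def proj(c,X):
    f,cx,cy,Rm,t=c; q=(np.atleast_2d(X)-t)@Rm
    return np.c_[cx+f*q[:,0]/q[:,2],cy+f*q[:,1]/q[:,2]]
E
python3 - <<'E'
from h import *
im,d=arm.get_image('top'); c=cam('top')
cv2.imwrite('pics/topz.png',cv2.resize(im[170:290,230:470,::-1],None,fx=3.3,fy=3.3,interpolation=cv2.INTER_CUBIC))
hsv=cv2.cvtColor(im,cv2.COLOR_RGB2HSV)
for nm,lo,hi,roi in (('blue',100,130,(380,190,412,240)),('yel',20,35,(425,195,455,245))):
    m=np.zeros(d.shape,bool);x0,y0,x1,y1=roi
    m[y0:y1,x0:x1]=((hsv[...,0]>=lo)&(hsv[...,0]<=hi)&(hsv[...,1]>120))[y0:y1,x0:x1]
    v,u=np.nonzero(m);P=unproj(c,np.c_[u,v],d[v,u])
    zt=np.median(P[:,2]);k=abs(P[:,2]-.131)<.012
    print(nm,len(P),zt,k.sum(),np.percentile(P[:,2],[5,95]))
    Q=atz(c,np.c_[u,v][k],.131); r=cv2.minAreaRect((Q[:,:2]*1000).astype(np.float32));print(r)
    w,V=np.linalg.eigh(np.cov(Q[:,:2].T));print(Q.mean(0),np.degrees(np.arctan2(V[1,1],V[0,1])))
for l in ('hexkey','spare_key','rack','clamp','camscrew','screw_mark','tin_mid'):
    for x in arm.masks_of('top',l)[:3]:
        v,u=np.nonzero(x['pixels']); P=unproj(c,np.c_[u,v],d[v,u])
        print(l,round(x['conf'],2),np.round(x['rect'],1),np.median(P,0).round(3))
E
```

```text
blue 206 0.13155516156837654 205 [0.12667805 0.13600031]
((540.7437744140625, -162.07484436035156), (18.065696716308594, 95.82221221923828), 75.59661865234375)
[ 0.54050789 -0.16196288  0.131     ] 165.60184565902776
yel 284 0.13063333064714266 257 [0.0658803  0.13570819]
((522.0819702148438, -287.90948486328125), (22.73941421508789, 99.62454223632812), 74.40536499023438)
[ 0.52169994 -0.28853259  0.131     ] 164.18677683867438
hexkey 0.59 [392.9 212.9  12.5  34. ] [ 0.541 -0.16   0.131]
hexkey 0.55 [382.6 270.4  32.2  14.3] [ 0.378 -0.128  0.119]
hexkey 0.52 [440.  278.4  27.4  32.1] [ 0.351 -0.291  0.118]
spare_key 0.71 [439.2 219.2  15.3  34. ] [ 0.52  -0.287  0.131]
rack 0.75 [411.8 218.8  69.3  31.6] [ 0.532 -0.221  0.062]
clamp 0.61 [283.2 233.9  71.1  59.1] [0.486 0.172 0.057]
screw_mark 0.67 [299.2 236.3  10.4   8.5] [0.475 0.123 0.056]
tin_mid 0.75 [340.1 233.9  18.7  14.2] [ 0.487 -0.004  0.043]
```

View pics/topz.png

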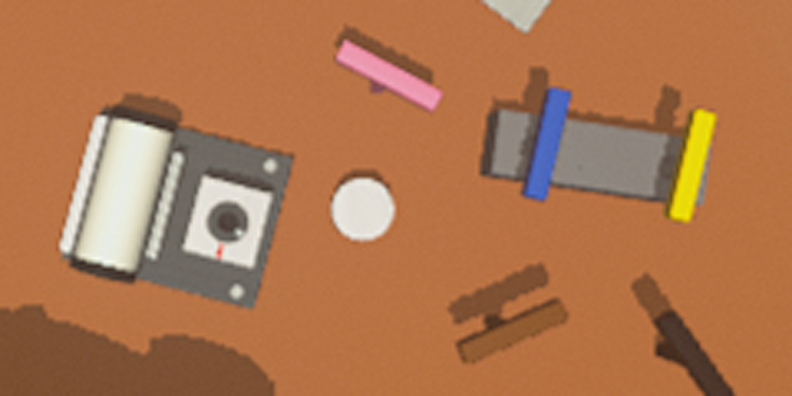

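```bash
cat >> h.py <<'E'
def plan(pos,yaw):
    """shift in tool axes (m) then turn (deg) to get TCP at pos with tool y at yaw(deg), tool down"""
    st=arm.observe(); R0=R.from_rotvec(st['ee_rot'])
    y=np.radians(yaw); Y=np.array([np.cos(y),np.sin(y),0]);Z=np.array([0,0,-1.]);X=np.cross(Y,Z)
    R1=R.from_matrix(np.c_[X,Y,Z])
    yc=R0.as_matrix()[:,1]
    print('now',st['clock'],st['position'].round(4),'yaw',np.degrees(np.arctan2(yc[1],yc[0])).round(2),'F',st['force'].round(1),'w',round(st['width']*.0918,4),'j7',st['joints'][6].round(2))
    print('shift(tool)',R0.inv().apply(np.array(pos)-st['position']).round(4),'turn',np.degrees((R0.inv()*R1).as_rotvec()).round(2), 'shift if turned first',R1.inv().apply(np.array(pos)-st['position']).round(4))
E
python3 - <<'E'
from h import *
# keep TCP so that cam axis hits socket: offset -0.01 along tool x
yaw=75.6;x=np.array([-np.sin(np.radians(yaw)),np.cos(np.radians(yaw))])
s=np.array([.475,.123])+0.012*x
plan([s[0],s[1],.19],yaw)
E
```

```text
now 0.55 [0.2265 0.5825 0.2267] yaw 68.75 F [ 0.3  0.5 -0.6] w 0.0918 j7 -0.08
shift(tool) [-0.3862 -0.3396  0.0367] turn [ 0.    0.   -6.85] shift if turned first [-0.3429 -0.3833  0.0367]
```

```bash
python3 -m pendant '[[[0,0,-0.055],[0,0,0],0.09],[[0,0,-0.055],[0,0,0],0.09]]' 20; python3 -m pendant '[[[-0.039,-0.034,0],[0,0,0],0.09],[[-0.039,-0.034,0],[0,0,0],0.09],[[-0.039,-0.034,0],[0,0,0],0.09],[[-0.039,-0.034,0],[0,0,0],0.09],[[-0.039,-0.034,0],[0,0,0],0.09],[[-0.039,-0.034,0],[0,0,0],0.09],[[-0.039,-0.034,0],[0,0,0],0.09],[[-0.039,-0.034,0],[0,0,0],0.09],[[-0.039,-0.034,0],[0,0,0],0.09],[[-0.035,-0.034,0],[0,0,-6.85],0.09]]'
python3 - <<'E'
from h import *
yaw=75.6;x=np.array([-np.sin(np.radians(yaw)),np.cos(np.radians(yaw))])
s=np.array([.475,.123])+0.012*x
plan([s[0],s[1],.19],yaw)
E
```

```text
clock: 0.8
position: [0.2264, 0.5821, 0.3377]
ee_rot: [-0.579, -3.088, 0.002]
force: [0.6, 0.5, -0.2]
width: 0.979
clock: 2.05
position: [0.4637, 0.1241, 0.337]
ee_rot: [0.391, 3.117, 0.001]
force: [0.8, 0.5, -0.9]
width: 0.976
now 2.05 [0.4637 0.1241 0.337 ] yaw 75.71 F [ 0.8  0.5 -0.9] w 0.0896 j7 1.0
shift(tool) [0.0009 0.0017 0.147 ] turn [0.03 0.04 0.11] shift if turned first [0.0008 0.0018 0.147 ]
```

```bash
python3 -m pendant '[[[0.001,0.002,0.05],[0,0,0],0.09],[[0,0,0.05],[0,0,0],0.09],[[0,0,0.047],[0,0,0],0.09],[[0,0,0],[0,0,0],0.09],[[0,0,0],[0,0,0],0.09]]'
python3 - <<'E'
from h import *
st=arm.observe(); im,d=arm.get_image('wrist'); np.savez('w1.npz',im=im,d=d,p=st['position'],r=st['ee_rot'])
cv2.imwrite('pics/w1.png',im[:,:,::-1])
c=cam('wrist',st); u,v=proj(c,[.475,.123,.056])[0];print(u,v)
cv2.imwrite('pics/w1z.png',cv2.resize(im[int(v)-60:int(v)+60,int(u)-80:int(u)+80,::-1],None,fx=5,fy=5,interpolation=cv2.INTER_CUBIC))
E
```

```text
clock: 2.68
position: [0.4635, 0.1282, 0.1914]
ee_rot: [0.394, 3.115, 0.001]
force: [0.4, -0.4, 0.5]
width: 0.979
317.2789679699499 200.4304434612
```

View pics/w1z.png

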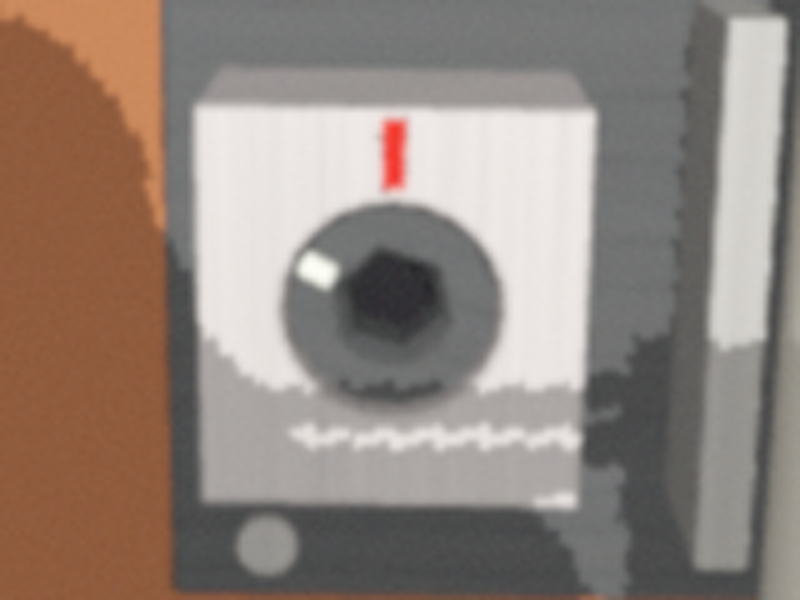

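View pics/w1.png

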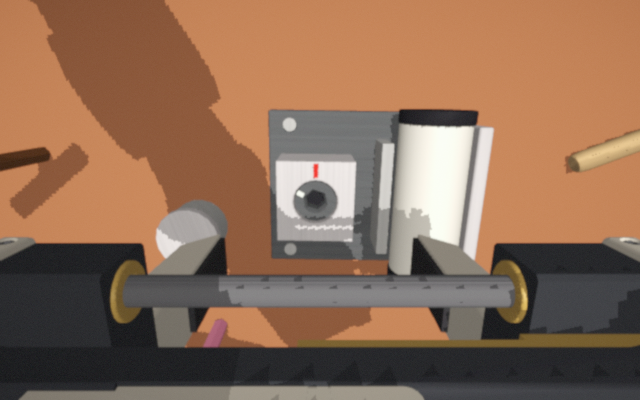

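```bash
cat > sock.py <<'E'
from h import *
import sys
f=np.load(sys.argv[1]); im=f['im']; c=cam('wrist',dict(position=f['p'],ee_rot=f['r']))
x0,y0=.475,.123; S=14
def warp(z,half=24):
    g=np.arange(-half*S,half*S)/S/1000
    # out rows: +x up, cols: +y left (seen from above)
    X=x0-g[:,None]+0*g[None]; Y=y0-g[None]+0*g[:,None]
    uv=proj(c,np.stack([X,Y,0*X+z],-1).reshape(-1,3)).astype(np.float32).reshape(X.shape+(2,))
    return cv2.remap(im,uv[...,0],uv[...,1],cv2.INTER_CUBIC)
if __name__=='__main__':
    a=warp(.056);cv2.imwrite(sys.argv[2],a[:,:,::-1][:600])
    # mark centroid at z=.056, red centroid at z=.060
    for nm,z in(('white',.056),('red',.060)):
        b=warp(z).astype(int)
        g=(np.arange(b.shape[0])-24*S)/S
        GY,GX=np.meshgrid(-g,-g) # mm offsets: GX rows->x
        if nm=='red': m=(b[...,0]>180)&(b[...,1]<110)&(b[...,2]<110)
        else: m=(b.min(-1)>190)&(np.hypot(GX,GY)<17.)
        print(nm,m.sum()/S/S,'mm2 at dx,dy mm',GX[m].mean().round(2),GY[m].mean().round(2))
E
python3 sock.py w1.npz pics/rect1.png
```

```text
white 16.724489795918366 mm2 at dx,dy mm -9.0 -12.11
red 5.2602040816326525 mm2 at dx,dy mm -22.93 4.23
```

View pics/rect1.png

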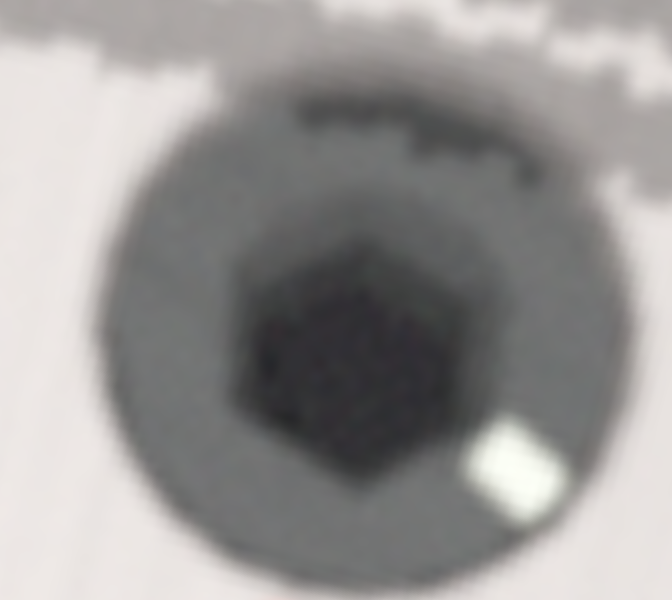

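```bash
cat > fit.py <<'E'
import sys
from sock import *
from scipy.optimize import least_squares
a=cv2.cvtColor(warp(.060),cv2.COLOR_RGB2GRAY).astype(float); n=24*S
cen=np.array([n+30.,n+10.])
for it in range(4):
    pts=[]
    for th in np.radians(np.arange(0,360,2)):
        r=np.arange(15*S,22*S); px=cen+np.outer(r,[np.cos(th),np.sin(th)])
        v=cv2.remap(a.astype(np.float32),px[:,0].astype(np.float32)[None],px[:,1].astype(np.float32)[None],1)[0]
        v=cv2.GaussianBlur(v[None],(0,0),6)[0] if False else v
        g=np.convolve(v,np.r_[np.ones(8),-np.ones(8)]/8,'same')[8:-8]
        k=g.argmax()
        if g[k]>50: pts.append(px[k+8])
    pts=np.array(pts)
    s=least_squares(lambda q:np.hypot(*(pts-q[:2]).T)-q[2],[*cen,19*S],loss='soft_l1',f_scale=4); cen=s.x[:2]
q=s.x; print('pts',len(pts),'R mm',q[2]/S,'res',np.median(abs(s.fun))/S)
C=np.array([x0-(q[1]-n)/S/1000,y0-(q[0]-n)/S/1000]);print('socket xy',C.round(4))
E
python3 fit.py w1.npz
```

```text
Traceback (most recent call last):
  File "fit.py", line 16, in <module>
    s=least_squares(lambda q:np.hypot(*(pts-q[:2]).T)-q[2],[*cen,19*S],loss='soft_l1',f_scale=4); cen=s.x[:2]
  File "fit.py", line 16, in <lambda>
    s=least_squares(lambda q:np.hypot(*(pts-q[:2]).T)-q[2],[*cen,19*S],loss='soft_l1',f_scale=4); cen=s.x[:2]
                                        ~~~^~~~~~
ValueError: operands could not be broadcast together with shapes (0,) (2,)
```

```bash
sed -i 's/cv2.remap(a.astype(np.float32),px\[:,0\].astype(np.float32)\[None\],px\[:,1\].astype(np.float32)\[None\],1)\[0\]/a[np.clip(px[:,1].round().astype(int),0,2*n-1),np.clip(px[:,0].round().astype(int),0,2*n-1)]/; s/g\[k\]>50/g[k]>35/' fit.py; sed -i 's/^cen=/print(a[n,::28]);cen=/' fit.py; python3 fit.py w1.npz 2>&1 | tail -4
```

```text
[232. 231. 233. 205. 118. 116. 116. 114. 100.  66.  52.  49.  50.  47.
  55.  61.  61.  84. 104. 114. 114. 116. 129. 213.]
pts 55 R mm 18.97311726577509 res 0.09308414369639147
socket xy [0.4744 0.1211]
```

Wrist view: screw at (316,200), red mark directly above it, white mark about 66° counter-clockwise of it; the hexagon's vertices lie along world x, so socket yaw ≡ 30° mod 60, agreeing with clamp yaw −15.3° and q≈0.25. Now to the key.

```bash

python3 - <<'E'
from h import *
yaw=75.6;x=np.array([-np.sin(np.radians(yaw)),np.cos(np.radians(yaw))])
s=np.array([.5405,-.162])+0.012*x
plan([s[0],s[1],.26],yaw)
E
```

```text
now 2.725 [0.4639 0.1284 0.1917] yaw 75.6 F [0.5 0.2 0.4] w 0.0899 j7 1.04
shift(tool) [-0.1346 -0.262  -0.0684] turn [ 0.11  0.14 -0.  ] shift if turned first [-0.1344 -0.2622 -0.0683]
```

```bash
python3 -m pendant '[[[0,0,-0.06],[0,0,0],0.09],[[-0.025,-0.05,-0.008],[0,0,0],0.09],[[-0.025,-0.05,0],[0,0,0],0.09],[[-0.025,-0.05,0],[0,0,0],0.09],[[-0.025,-0.05,0],[0,0,0],0.09],[[-0.025,-0.05,0],[0,0,0],0.09],[[-0.01,-0.012,0],[0,0,0],0.09],[[0,0,0],[0,0,0],0.09],[[0,0,0],[0,0,0],0.09]]'
python3 - <<'E'
from h import *
st=arm.observe(); im,d=arm.get_image('wrist'); np.savez('w2.npz',im=im,d=d,p=st['position'],r=st['ee_rot'])
cv2.imwrite('pics/w2.png',im[:,:,::-1])
c=cam('wrist',st);hsv=cv2.cvtColor(im,cv2.COLOR_RGB2HSV)
m=(hsv[...,0]>=100)&(hsv[...,0]<=130)&(hsv[...,1]>120)
v,u=np.nonzero(m);P=unproj(c,np.c_[u,v],d[v,u])
k=(d[v,u]>0)&(abs(P[:,2]-.131)<.01)&(np.hypot(P[:,0]-.54,P[:,1]+.162)<.08)
print(len(P),k.sum(),np.median(P[k,2]))
A=np.c_[P[k,:2]-P[k,:2].mean(0),np.ones(k.sum())];print('plane slope',np.linalg.lstsq(A,P[k,2],rcond=None)[0])
Q=atz(c,np.c_[u,v][k],.131);r=cv2.minAreaRect((Q[:,:2]*1000).astype(np.float32));print(r);print(proj(c,[*(np.array(r[0])/1000),.131]))
w,V=np.linalg.eigh(np.cov(Q[:,:2].T));print(Q.mean(0),np.degrees(np.arctan2(V[1,1],V[0,1])))
E
```

```text
clock: 3.85
position: [0.5284, -0.1574, 0.2582]
ee_rot: [0.39, 3.117, 0.002]
force: [0.2, 0.0, -0.3]
width: 0.983
2534 2514 0.13277039945097135
plane slope [ 0.00786279 -0.00189143  0.13263867]
((540.5239868164062, -162.8545684814453), (18.78104591369629, 99.7749252319336), 75.2208023071289)
[[317.07914234 204.03604708]]
[ 0.53796384 -0.16224987  0.131     ] 165.54305575990014
```

View pics/w2.png

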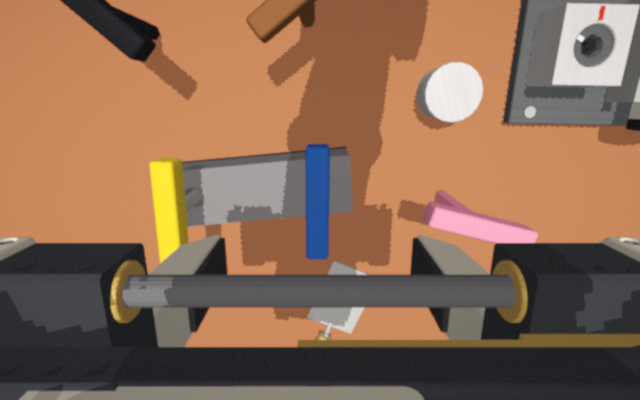

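Blue bar centred at pixel (317,202) between the fingers; measured 99.8×18.8 mm at (0.5405,−0.163), yaw 165.3°. Consistent with the top camera.

```bash

python3 - <<'E'
from h import *
plan([.5405,-.1629,.100],75.4)
E
```

```text
now 3.9 [ 0.5283 -0.1573  0.258 ] yaw 75.76 F [ 0.7 -0.2  0. ] w 0.0897 j7 1.69
shift(tool) [-0.0132 -0.0026  0.158 ] turn [0.07 0.   0.36] shift if turned first [-0.0132 -0.0024  0.158 ]
```

```bash
python3 -m pendant '[[[-0.013,-0.0025,0],[0,0,0.3],0.07],[[0,0,0.04],[0,0,0],0.06],[[0,0,0.04],[0,0,0],0.05],[[0,0,0.04],[0,0,0],0.05],[[0,0,0.038],[0,0,0],0.05],[[0,0,0],[0,0,0],0.05],[[0,0,0],[0,0,0],0.05]]'
python3 - <<'E'
from h import *
plan([.5405,-.1629,.100],75.4)
E
```

```text
clock: 4.78
position: [0.5412, -0.1653, 0.1009]
ee_rot: [0.401, 3.114, -0.0]
force: [0.3, -0.4, 1.1]
width: 0.542
now 4.775 [ 0.5412 -0.1653  0.1009] yaw 75.31 F [ 0.3 -0.4  1.1] w 0.0497 j7 1.8
shift(tool) [0.0013 0.0021 0.0009] turn [-0.    0.08 -0.09] shift if turned first [0.0013 0.0021 0.0009]
```

```bash
python3 -m pendant '[[[0.001,0.002,0.001],[0,0,0],0.05],[[0,0,0],[0,0,0],0.03],[[0,0,0],[0,0,0],0.01],[[0,0,0],[0,0,0],0.01],[[0,0,0],[0,0,0],0.01],[[0,0,0],[0,0,0],0.01]]' 45
python3 - <<'E'
from h import *
plan([.5405,-.1629,.100],75.4)
E
```

```text
clock: 5.52
position: [0.5397, -0.163, 0.0988]
ee_rot: [0.402, 3.116, -0.0]
force: [-1.0, -0.7, 2.3]
width: 0.216
now 5.525 [ 0.5397 -0.163   0.0988] yaw 75.29 F [-1.  -0.7  2.3] w 0.0198 j7 1.8
shift(tool) [-0.0007  0.0003 -0.0012] turn [-0.    0.01 -0.11] shift if turned first [-0.0007  0.0003 -0.0012]
```

```bash
python3 -m pendant '[[[0,0,-0.03],[0,0,0],0.01],[[0,0,-0.045],[0,0,0],0.01],[[0,0,-0.05],[0,0,0],0.01],[[0,0,-0.05],[0,0,0],0.01],[[0,0,0],[0,0,0],0.01],[[0,0,0],[0,0,0],0.01]]'
python3 - <<'E'
from h import *
st=arm.observe()
im,d=arm.get_image('wrist');cv2.imwrite('pics/w3.png',im[:,:,::-1])
c=cam('wrist',st);hsv=cv2.cvtColor(im,cv2.COLOR_RGB2HSV)
m=(hsv[...,0]>=100)&(hsv[...,0]<=130)&(hsv[...,1]>120)
v,u=np.nonzero(m);k=(d[v,u]>0);P=unproj(c,np.c_[u,v],d[v,u])[k]
T=R.from_rotvec(st['ee_rot']).inv().apply(P-st['position']);print('tool',np.median(T,0),T.min(0),T.max(0),'yaw cam')
im,d=arm.get_image('scene');cv2.imwrite('pics/s3.png',cv2.resize(im[100:250,200:400,::-1],None,fx=4,fy=4,interpolation=2))
x=np.array([-np.sin(np.radians(60)),np.cos(np.radians(60))])
C=np.array([.4744,.1211])+.0008*x
plan([C[0],C[1],.2668],60)
E
```

```text
clock: 6.28
position: [0.5391, -0.1625, 0.2727]
ee_rot: [-0.401, -3.115, -0.001]
force: [0.1, 0.1, -1.9]
width: 0.215
tool [ 2.05945467e-02 -8.98817609e-05 -3.36650424e-02] [-0.18965735 -0.01193452 -0.10182395] [0.0484171  0.22689435 0.1834003 ] yaw cam
now 6.375 [ 0.5387 -0.1624  0.272 ] yaw 75.31 F [-0.  -0.8 -1.7] w 0.0197 j7 1.69
shift(tool) [0.1349 0.2581 0.0056] turn [-0.03 -0.17 15.31] shift if turned first [0.1983 0.2134 0.0052]
```

View pics/w3.png

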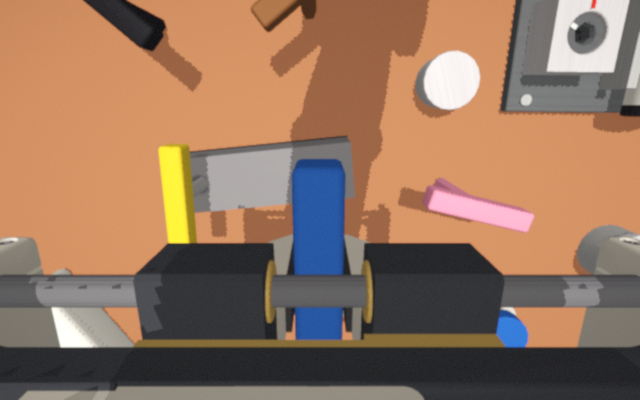

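View pics/s3.png

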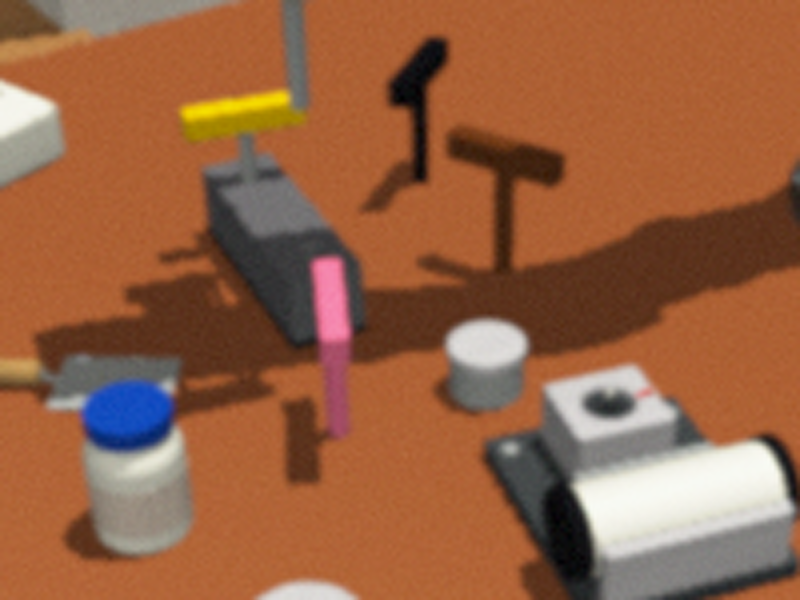

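```bash
cat > box.py <<'E'
from h import *
from scipy.optimize import minimize
f=np.load('w2.npz');im=f['im'];st=dict(position=f['p'],ee_rot=f['r']);c=cam('wrist',st)
b=im.astype(float);sc=np.clip((b[...,2]-b[...,0]-20)/60,0,1)
roi=(slice(130,275),slice(290,345));t=sc[roi]
print('shades rows',[(r,im[r,317].tolist()) for r in range(138,264,1) if r<156 or r>250][:40])
K=8
def ren(q,ztop=.131):
    x,y,yaw,L,W=q;a=np.radians(yaw);ux=np.array([np.cos(a),np.sin(a)]);uy=np.array([-ux[1],ux[0]])
    P=[[*(np.array([x,y])+s*L/2*ux+r*W/2*uy),z] for s in(-1,1) for r in(-1,1) for z in(ztop,ztop-.024)]
    h=cv2.convexHull(proj(c,np.array(P)).astype(np.float32))[:,0]
    h=((h-[290,130]+.5)*K-.5)
    m=np.zeros((t.shape[0]*K,t.shape[1]*K),np.uint8);cv2.fillPoly(m,[np.round(h*16).astype(np.int32)],255,shift=4)
    return cv2.resize(m,t.shape[::-1],interpolation=cv2.INTER_AREA)/255.
for fix in (True,False):
    for zt in(.131,.1325):
        cost=lambda q:((ren([q[0]/1e3,q[1]/1e3,q[2],*((.1,.02) if fix else (q[3]/1e3,q[4]/1e3))],zt)-t)**2).sum()
        x0=[540.5,-162.9,-14.6,100,20];x0=x0[:3] if fix else x0
        s=minimize(cost,x0,method='Nelder-Mead',options=dict(initial_simplex=np.array([x0]+[[x0[j]+(1.5 if i==j else 0) for j in range(len(x0))] for i in range(len(x0))])))
        print(fix,zt,s.x.round(2),s.fun)
E
python3 box.py
```

```text
shades rows [(138, [147, 96, 65]), (139, [146, 92, 62]), (140, [147, 95, 64]), (141, [146, 94, 61]), (142, [144, 93, 66]), (143, [127, 84, 82]), (144, [76, 67, 108]), (145, [30, 59, 115]), (146, [25, 64, 122]), (147, [33, 72, 138]), (148, [30, 76, 146]), (149, [32, 81, 152]), (150, [36, 82, 155]), (151, [40, 85, 155]), (152, [38, 83, 154]), (153, [40, 84, 155]), (154, [41, 86, 155]), (155, [34, 83, 154]), (251, [36, 81, 152]), (252, [32, 80, 153]), (253, [35, 80, 151]), (254, [36, 81, 153]), (255, [35, 79, 152]), (256, [33, 80, 152]), (257, [43, 80, 150]), (258, [64, 76, 132]), (259, [113, 86, 103]), (260, [140, 92, 74]), (261, [147, 95, 64]), (262, [147, 95, 63]), (263, [147, 95, 65])]
True 0.131 [ 541.88 -163.5   -14.77] 117.9887399077278
True 0.1325 [ 542.36 -163.43  -14.77] 140.3061024605921
False 0.131 [ 542.02 -163.22  -14.4    97.98   18.81] 29.991854094579004
False 0.1325 [ 541.42 -163.18  -14.68   96.62   18.86] 22.191262014609766
```

```bash
python3 -m pendant '[[[0.02,0.035,0],[0,0,0],0.01],[[0.025,0.05,0],[0,0,0],0.01],[[0.025,0.05,0],[0,0,0],0.01],[[0.025,0.05,0],[0,0,0],0.01],[[0.025,0.05,0],[0,0,0],0.01],[[0.015,0.023,0],[0,0,0],0.01],[[0,0,0],[0,0,7.7],0.01],[[0,0,0],[0,0,7.6],0.01],[[0,0,0],[0,0,0],0.01],[[0,0,0],[0,0,0],0.01]]'
cat > tgt.py <<'E'
from h import *
import sys
x=np.array([-np.sin(np.radians(60)),np.cos(np.radians(60))])
C=np.array([.4744,.1211])+.0025*x
plan([C[0],C[1],float(sys.argv[1])],60)
E
python3 tgt.py .16
```

```text
clock: 7.62
position: [0.4742, 0.1208, 0.2731]
ee_rot: [-0.809, -3.035, 0.001]
force: [0.1, 0.1, -1.7]
width: 0.211
now 7.625 [0.4742 0.1208 0.2731] yaw 60.16 F [ 0.1  0.1 -1.7] w 0.0193 j7 0.78
shift(tool) [0.0024 0.0005 0.1131] turn [-0.06 -0.04  0.16] shift if turned first [0.0025 0.0004 0.1131]
```

```bash
python3 -m pendant '[[[0.0025,0.0005,0.03],[0,0,0],0.01],[[0,0,0.04],[0,0,0],0.01],[[0,0,0.035],[0,0,0],0.01],[[0,0,0.01],[0,0,0],0.01],[[0,0,0],[0,0,0],0.01],[[0,0,0],[0,0,0],0.01]]'
python3 tgt.py .15
python3 - <<'E'
from h import *
im,d=arm.get_image('scene');cv2.imwrite('pics/s4.png',cv2.resize(im[150:270,290:450,::-1],None,fx=5,fy=5,interpolation=2))
st=arm.observe();im,d=arm.get_image('wrist');cv2.imwrite('pics/w4.png',im[:,:,::-1])
E
```

```text
clock: 8.38
position: [0.4736, 0.1228, 0.16]
ee_rot: [0.812, 3.033, 0.002]
force: [0.0, 0.5, -0.3]
width: 0.215
now 8.375 [0.4736 0.1228 0.16  ] yaw 60.02 F [ 0.   0.5 -0.3] w 0.0197 j7 0.84
shift(tool) [ 0.001  -0.0011  0.01  ] turn [0.1  0.07 0.02] shift if turned first [ 0.0009 -0.0011  0.01  ]
```

View pics/s4.png

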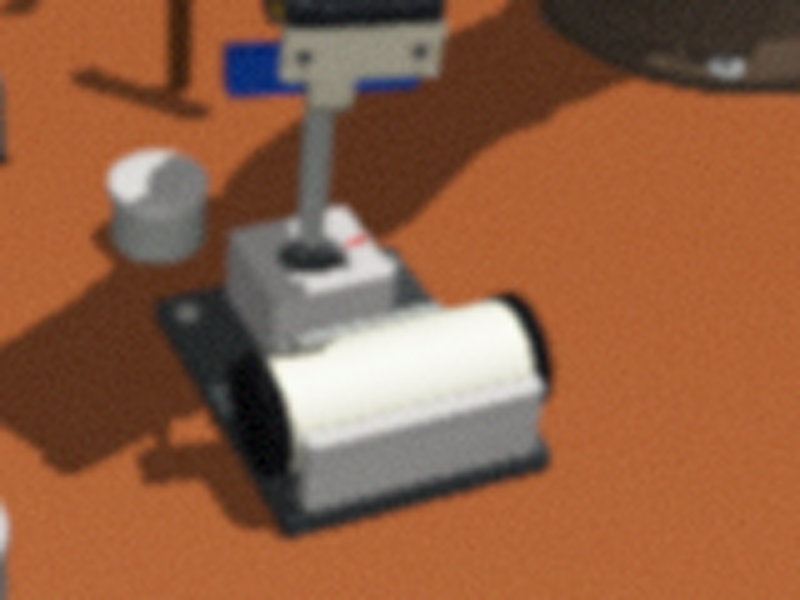

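View pics/w4.png

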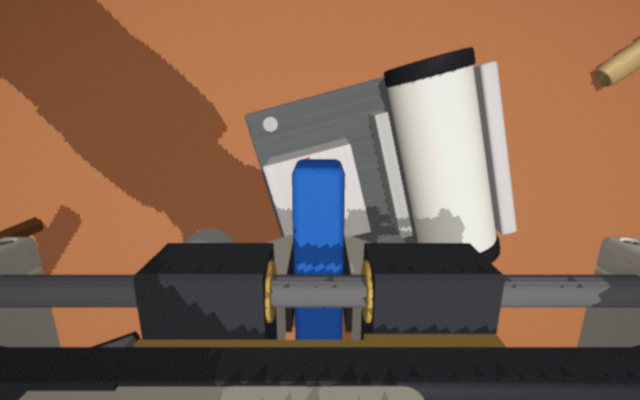

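```bash
python3 - <<'E'
from h import *
c=cam('scene')
for z in (.073,.12,.16): print(z,((proj(c,[.4744,.1211,z])-[290,150])*5).round(1))
print(((proj(c,[[.4744,.1211,.056],[.4844,.1211,.056],[.4744,.1311,.056]])-[290,150])*5).round(1))
im=cv2.imread('pics/s4.png')
for r in range(120,250,15): print(r,[int(x) for x in cv2.cvtColor(im,cv2.COLOR_BGR2GRAY)[r,290:350:5]])
E
```

```text
0.073 [[305.6 226.2]]
0.12 [[310.  154.8]]
0.16 [[314.  91.]]
[[304.1 251.2]
 [289.9 257.6]
 [315.7 260.2]]
120 [103, 93, 88, 94, 101, 103, 105, 100, 88, 75, 64, 63]
135 [60, 58, 70, 88, 101, 105, 105, 102, 89, 71, 63, 61]
150 [62, 62, 73, 90, 103, 106, 105, 102, 85, 70, 64, 59]
165 [63, 65, 79, 94, 105, 109, 105, 95, 83, 68, 63, 61]
180 [60, 64, 81, 100, 107, 110, 106, 96, 79, 63, 59, 60]
195 [61, 68, 84, 101, 109, 107, 103, 92, 72, 62, 61, 56]
210 [62, 74, 92, 106, 108, 106, 112, 133, 163, 179, 180, 161]
225 [156, 161, 135, 114, 108, 108, 126, 171, 204, 214, 215, 216]
240 [109, 106, 99, 102, 108, 107, 105, 116, 138, 165, 189, 194]
```

Scene crop: shank ends right above the dark screw recess at (312,250), upright; consistent with the plan. Small correction and a slow descent.

```bash
python3 -m pendant '[[[0.001,-0.001,0.005],[0,0,0],0.01],[[0,0,0.005],[0,0,0],0.01],[[0,0,0.004],[0,0,0],0.01],[[0,0,0.004],[0,0,0],0.01],[[0,0,0],[0,0,0],0.01]]'
python3 tgt.py .1268
```

```text
clock: 9.1
position: [0.4711, 0.1222, 0.1403]
ee_rot: [-0.813, -3.034, 0.001]
force: [0.6, 0.1, -1.7]
width: 0.217
now 9.1 [0.4711 0.1222 0.1403] yaw 60.0 F [ 0.6  0.1 -1.7] w 0.0199 j7 0.86
shift(tool) [-0.0009  0.0008  0.0135] turn [-0.03 -0.02 -0.  ] shift if turned first [-0.0009  0.0007  0.0135]
```

```bash
python3 -m pendant '[[[-0.0005,0.0005,0.003],[0,0,0],0.01],[[0,0,0.003],[0,0,0],0.01],[[0,0,0],[0,0,0],0.01]]'
python3 tgt.py .1268
```

```text
clock: 9.48
position: [0.472, 0.1225, 0.1346]
ee_rot: [-0.813, -3.035, 0.0]
force: [0.6, 0.8, -2.7]
width: 0.214
now 9.475 [0.472  0.1225 0.1346] yaw 60.0 F [ 0.6  0.8 -2.7] w 0.0196 j7 0.86
shift(tool) [-0.0003  0.      0.0078] turn [-0. -0. -0.] shift if turned first [-0.0003  0.      0.0078]
```

```bash
python3 -m pendant '[[[0,0,0.003],[0,0,0],0.01],[[0,0,0.003],[0,0,0],0.01],[[0,0,0.002],[0,0,0],0.01],[[0,0,0],[0,0,0],0.01]]'
python3 tgt.py .1268
```

```text
clock: 9.98
position: [0.4721, 0.1225, 0.1268]
ee_rot: [0.813, 3.034, 0.0]
force: [-1.1, 0.2, 0.0]
width: 0.217
now 9.975 [0.4721 0.1225 0.1268] yaw 60.0 F [-1.1  0.2  0. ] w 0.0199 j7 0.87
shift(tool) [-0.0002 -0.      0.    ] turn [ 0.01  0.01 -0.  ] shift if turned first [-0.0002 -0.      0.    ]
```

```bash
python3 -m pendant '[[[0,0,0.001],[0,0,0],0.01],[[0,0,0],[0,0,0],0.01]]'; python3 -m pendant '[[[0,0,0.001],[0,0,0],0.01],[[0,0,0],[0,0,0],0.01]]'
python3 tgt.py .1268
```

```text
clock: 10.22
position: [0.4726, 0.1226, 0.1267]
ee_rot: [0.813, 3.034, 0.002]
force: [-2.7, -0.4, 11.0]
width: 0.218
clock: 10.48
position: [0.4731, 0.1227, 0.1265]
ee_rot: [0.813, 3.033, 0.003]
force: [-3.9, -0.4, 22.0]
width: 0.214
now 10.475 [0.4731 0.1227 0.1265] yaw 59.99 F [-3.9 -0.4 22. ] w 0.0196 j7 0.87
shift(tool) [ 0.0005 -0.0008 -0.0003] turn [ 0.14  0.07 -0.01] shift if turned first [ 0.0005 -0.0008 -0.0003]
```

Key bottomed: 22 N at tip depth ≈16 mm. Easing off, then turning clockwise about the key's own axis.

```bash
python3 -m pendant '[[[0,0,-0.0015],[0,0,0],0.01],[[0,0,0],[0,0,0],0.01],[[0,0,0],[0,0,0],0.01]]' 60; python3 -m pendant '[[[0,0.0002,0],[0,0,5],0.01],[[0,0.0004,0],[0,0,9],0.01],[[0,0.0004,0],[0,0,9],0.01],[[0,0.0004,0],[0,0,9],0.01],[[0,0.0004,0],[0,0,9],0.01],[[0,0.0004,0],[0,0,9],0.01],[[0,0,0],[0,0,0],0.01]]'
python3 - <<'E'
from h import *
plan([.4722,.1224,.1268],60);print(arm.observe()['ft_torque'])
E
```

```text
clock: 10.85
position: [0.4725, 0.1226, 0.1267]
ee_rot: [0.813, 3.034, 0.001]
force: [0.2, 0.8, 6.7]
width: 0.212
clock: 11.72
position: [0.4736, 0.1236, 0.1266]
ee_rot: [-2.022, -2.404, 0.0]
force: [-3.3, -1.7, 11.2]
width: 0.214
now 11.725 [0.4736 0.1236 0.1266] yaw 9.86 F [-3.3 -1.7 11.2] w 0.0196 j7 0.12
shift(tool) [-0.0009 -0.0016 -0.0002] turn [-2.000e-02  0.000e+00 -5.014e+01] shift if turned first [ 0.0006 -0.0017 -0.0002]
[-0.54727953  0.93092503 -0.06328482]
```

```bash
python3 -m pendant '[[[0,0.0003,-0.0005],[0,0,8],0.01],[[0,0.0003,0],[0,0,7],0.01],[[0,0,0],[0,0,0],0.01]]'; python3 -c "
from h import *
plan([.4744,.1236,.1268],-14);print(arm.observe()['ft_torque'])"
python3 -m pendant '[[[0,0.0002,0],[0,0,4],0.01],[[0,0,0],[0,0,0],0.01]]';python3 -c "
from h import *
plan([.4744,.1236,.1268],-14);print(arm.observe()['ft_torque'])"
```

```text
clock: 12.1
position: [0.4737, 0.1236, 0.1267]
ee_rot: [-2.318, -2.12, 0.002]
force: [-2.3, -0.4, 6.6]
width: 0.218
now 12.1 [0.4737 0.1236 0.1267] yaw -5.11 F [-2.3 -0.4  6.6] w 0.02 j7 -0.1
shift(tool) [ 0.      0.0007 -0.0001] turn [-0.06  0.04  8.89] shift if turned first [ 0.0001  0.0006 -0.0001]
[-0.33155182  0.71978909 -0.08887051]
clock: 12.35
position: [0.4739, 0.1236, 0.1267]
ee_rot: [-2.389, -2.039, 0.002]
force: [-1.6, -0.4, 6.5]
width: 0.212
now 12.35 [0.4739 0.1236 0.1267] yaw -9.05 F [-1.6 -0.4  6.5] w 0.0194 j7 -0.16
shift(tool) [ 0.0001  0.0005 -0.0001] turn [-0.07  0.03  4.95] shift if turned first [ 0.0001  0.0005 -0.0001]
[-0.30153778  0.81084905  0.02733533]
```

```bash
for i in 1 2; do python3 -m pendant '[[[0,0.0001,0],[0,0,3],0.01],[[0,0,0],[0,0,0],0.01]]' >/dev/null;python3 -c "
from h import *
plan([.4744,.1236,.1268],-14)
for i in range(1):print(arm.observe()['ft_torque'])"; done
```

```text
now 12.6 [0.4739 0.1236 0.1267] yaw -12.04 F [-2.9 -0.1  6.4] w 0.0198 j7 -0.2
shift(tool) [ 0.0001  0.0005 -0.0001] turn [-0.07  0.03  1.96] shift if turned first [ 0.0001  0.0005 -0.0001]
[-0.28927672  0.87531467  0.0445569 ]
now 12.85 [0.474  0.1236 0.1267] yaw -15.04 F [-2.2 -0.6  6.1] w 0.0196 j7 -0.24
shift(tool) [ 0.0001  0.0004 -0.0001] turn [-0.07  0.03 -1.04] shift if turned first [ 0.0001  0.0004 -0.0001]
[-0.24283003  0.91736864  0.02709382]
```

```bash
for i in 1 2; do python3 -m pendant '[[[0,0.0001,0],[0,0,3],0.01],[[0,0,0],[0,0,0],0.01]]' >/dev/null;python3 -c "
from h import *
plan([.4744,.1236,.1268],-14)
for i in range(1):print(arm.observe()['ft_torque'])"; done
python3 - <<'E'
from h import *
im,d=arm.get_image('wrist');cv2.imwrite('pics/w5.png',im[:,:,::-1])
im,d=arm.get_image('scene');cv2.imwrite('pics/s5.png',cv2.resize(im[150:270,290:450,::-1],None,fx=5,fy=5,interpolation=2))
E
```

```text
now 13.1 [0.474  0.1236 0.1267] yaw -18.04 F [-2.9 -0.8  7.7] w 0.0197 j7 -0.28
shift(tool) [ 0.0001  0.0003 -0.0001] turn [-0.08  0.04 -4.04] shift if turned first [ 0.0001  0.0003 -0.0001]
[-0.28948698  0.9465528  -0.03419833]
now 13.35 [0.4741 0.1236 0.1267] yaw -21.02 F [-3.  -1.2  7.7] w 0.0194 j7 -0.33
shift(tool) [ 0.0001  0.0003 -0.0001] turn [-0.08  0.04 -7.02] shift if turned first [ 0.      0.0003 -0.0001]
[-0.22021952  1.01080758  0.14317505]
```

View pics/w5.png

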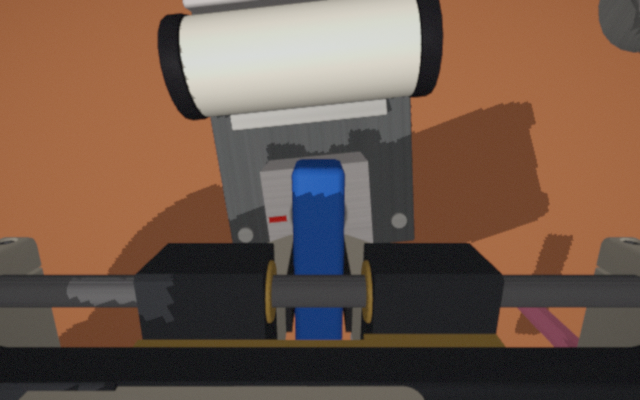

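View pics/s5.png

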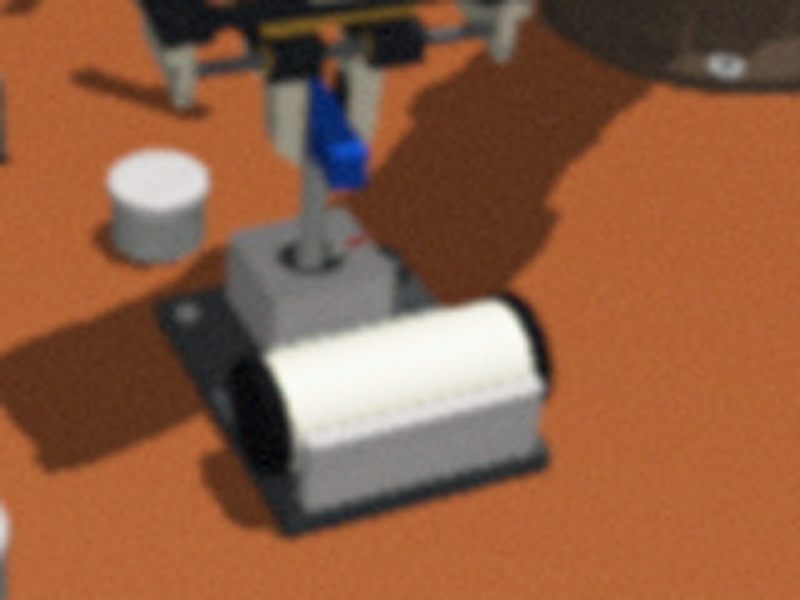

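```bash
for i in 1 2; do python3 -m pendant '[[[0,0.0001,0],[0,0,3],0.01],[[0,0,0],[0,0,0],0.01]]' >/dev/null;python3 -c "
from h import *
plan([.4744,.1236,.1268],-14)
for i in range(1):print(arm.observe()['ft_torque'])"; done

```

```text
now 13.7 [0.4742 0.1236 0.1266] yaw -24.01 F [-3.6 -0.5  6.8] w 0.0197 j7 -0.37
shift(tool) [ 0.0001  0.0002 -0.0002] turn [ -0.08   0.04 -10.01] shift if turned first [ 0.0001  0.0002 -0.0002]
[-0.22061277  1.03052208  0.20913336]
now 13.95 [0.4743 0.1236 0.1267] yaw -27.01 F [-2.6 -0.4  8.1] w 0.0194 j7 -0.41
shift(tool) [ 0.0001  0.0001 -0.0001] turn [ -0.08   0.04 -13.01] shift if turned first [ 0.      0.0001 -0.0001]
[-0.16322169  1.05254302  0.20437777]
```

```bash
python3 - <<'E'
from h import *
im,d=arm.get_image('wrist');cv2.imwrite('pics/w6.png',im[:,:,::-1])
for n in ('w3','w4','w5','w6'):
    a=cv2.imread(f'pics/{n}.png').astype(int);m=(a[...,0]-a[...,2]>40)
    for r in (170,200,235):
        u=np.nonzero(m[r,270:370])[0]+270;print(n,r,u.min(),u.max(),end=' | ')
    print()
cv2.imwrite('pics/w6z.png',cv2.resize(im[140:260,230:390,::-1],None,fx=5,fy=5,interpolation=2))
E
```

```text
w3 170 293 343 | w3 200 292 343 | w3 235 294 343 | 
w4 170 294 342 | w4 200 293 343 | w4 235 293 343 | 
w5 170 293 342 | w5 200 293 343 | w5 235 294 343 | 
w6 170 293 342 | w6 200 293 343 | w6 235 293 342 |
```

View pics/w6z.png

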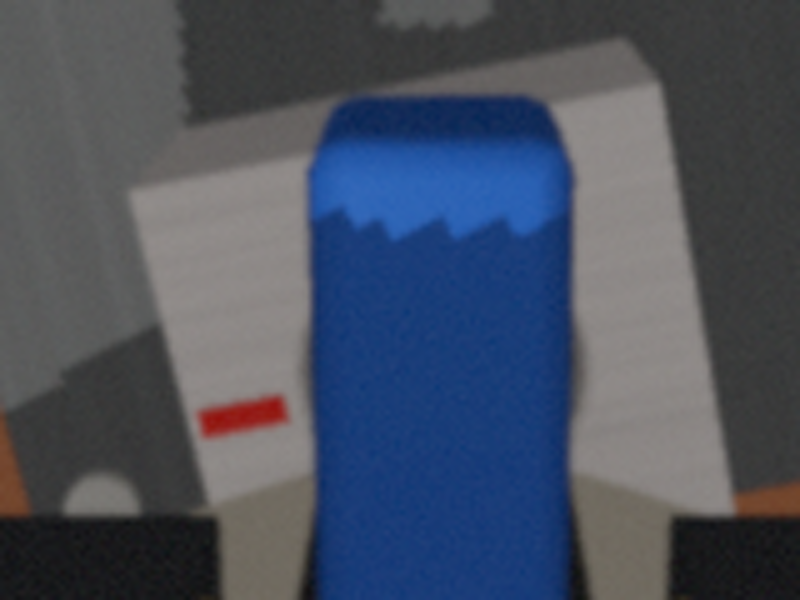

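```bash
for i in 1 2; do python3 -m pendant '[[[0,0.0001,0],[0,0,3],0.01],[[0,0,0],[0,0,0],0.01]]' >/dev/null;python3 -c "
from h import *
plan([.4744,.1236,.1268],-14)
s=arm.observe();print(s['ft_torque'],s['joint_efforts'].round(3))"; done

```

```text
now 14.25 [0.4743 0.1236 0.1267] yaw -30.01 F [-4.1 -0.7  8.4] w 0.0198 j7 -0.45
shift(tool) [ 0.0001  0.0001 -0.0001] turn [ -0.09   0.04 -16.01] shift if turned first [ 0.      0.0001 -0.0001]
[-0.18108238  1.10753677  0.19739542] [  0.403 -43.306   9.137 -23.547  -0.371  -1.458  -0.52 ]
now 14.5 [0.4744 0.1236 0.1267] yaw -33.01 F [-3.6  0.2  8.3] w 0.0195 j7 -0.49
shift(tool) [ 0.      0.     -0.0001] turn [ -0.09   0.04 -19.01] shift if turned first [ 0.      0.     -0.0001]
[-0.09293513  1.14702012  0.13617538] [  0.465 -43.156   9.385 -23.522  -0.35   -1.511  -0.517]
```

```bash
python3 - <<'E'
from h import *
im,d=arm.get_image('wrist');cv2.imwrite('pics/w7.png',im[:,:,::-1])
b=im.astype(float)
for n in ('w3','w5','w6','w7'):
    a=cv2.imread(f'pics/{n}.png').astype(float);s=np.clip((a[...,0]-a[...,2]-20)/40,0,1)
    for r in (172,200,235): print(n,r,round(318-s[r,270:318].sum(),1),round(318+s[r,318:370].sum(),1),end=' | ')
    print()
cv2.imwrite('pics/w7z.png',cv2.resize(im[140:260,230:390,::-1],None,fx=5,fy=5,interpolation=2))
im,d=arm.get_image('top');cv2.imwrite('pics/t7z.png',cv2.resize(im[190:280,240:340,::-1],None,fx=6,fy=6,interpolation=2))
E
```

```text
w3 172 292.8 344.8 | w3 200 292.2 344.0 | w3 235 293.5 343.8 | 
w5 172 292.5 344.0 | w5 200 292.8 344.0 | w5 235 293.6 343.6 | 
w6 172 292.4 344.0 | w6 200 292.8 344.0 | w6 235 293.5 343.5 | 
w7 172 292.6 343.8 | w7 200 292.7 344.0 | w7 235 293.6 343.5 |
```

View pics/w7z.png

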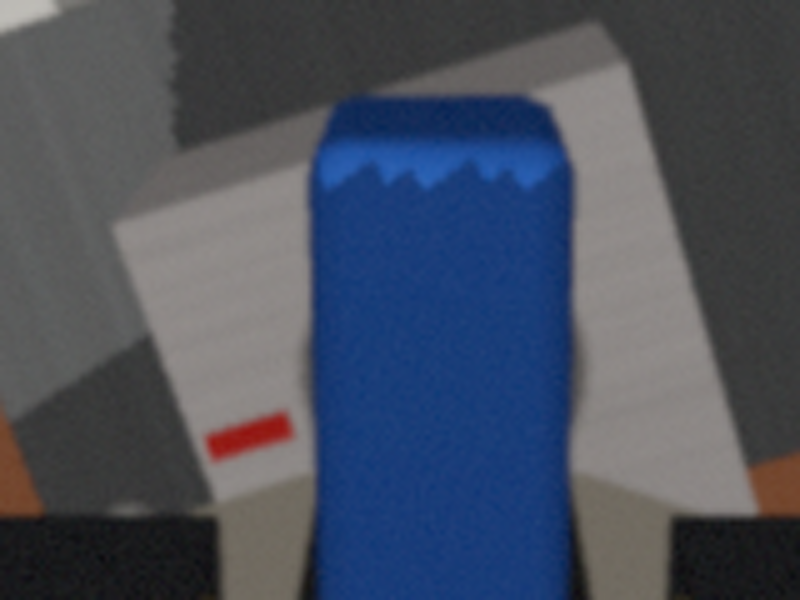

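View pics/t7z.png

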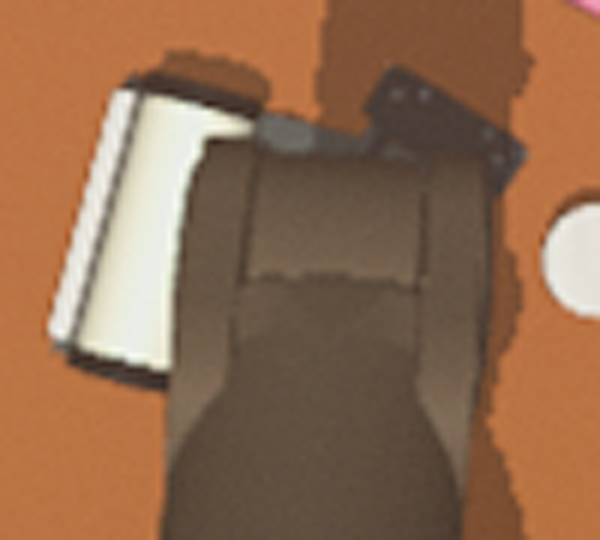

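```bash
python3 - <<'E'
from h import *
ims=[arm.get_image('scene')[0].astype(float) for _ in range(4)]
im=np.mean(ims,0)
b=cv2.imread('pics/scene0.png')[:,:,::-1].astype(float)
o=[cv2.resize(np.clip(x[188:212,340:372]*k,0,255).astype(np.uint8)[:,:,::-1],None,fx=12,fy=12,interpolation=cv2.INTER_CUBIC) for x,k in((b,1),(im,1.6))]
cv2.imwrite('pics/s7.png',np.hstack(o))
E
```

```text
(no output)
```

View pics/s7.png

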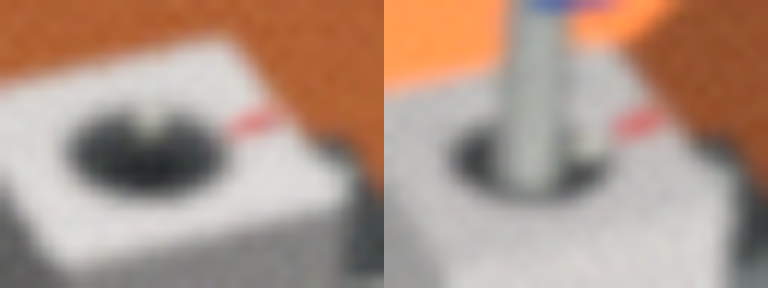

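```bash
python3 - <<'E'
from h import *
c=cam('scene')
f=lambda x,y:np.array([340+(x+.5)/12-.5,188+(y+.5)/12-.5])
C=atz(c,f(147,150),.056)[0]
for n,p,z in(('red',f(255,122),.06),('mark0',f(150,120),.056),('mark1',f(203,147),.056),('red1',f(640-384,122),.06)):
    q=atz(c,p,z)[0]; v=q-np.array([.4744,.1211,z]);w=q-C
    print(n,q.round(4),np.degrees(np.arctan2(v[1],v[0])).round(1),np.degrees(np.arctan2(w[1],w[0])).round(1),np.hypot(*w[:2]))
for a in (0,5,10,15,20,30,66): # predicted zoom px of mark for remaining angle a
    t=np.radians(164.7+a); p=proj(c,[C[0]+.0145*np.cos(t),C[1]+.0145*np.sin(t),.056])[0];print(a,((p-[340,188])*12).round(0))
E
```

```text
red [0.4483 0.1321 0.06  ] 157.0 156.5 0.025457884255449755
mark0 [0.4638 0.1135 0.056 ] -144.4 -132.9 0.011567491978459713
mark1 [0.4605 0.1286 0.056 ] 151.7 149.4 0.012942590076183109
red1 [0.4481 0.1323 0.06  ] 156.9 156.4 0.025681839554345404
0 [199. 131.]
5 [197. 128.]
10 [194. 125.]
15 [190. 123.]
20 [187. 120.]
30 [178. 115.]
66 [141. 107.]
```

The averaged scene zoom shows the white mark moved from top (150,120) to right beside the red mark at (203,147): screw at its stop, slightly pressed past it. Unloading the key now.

```bash
python3 -m pendant '[[[0,-0.0003,0],[0,0,-8],0.01],[[0,-0.0003,0],[0,0,-7],0.01],[[0,0,0],[0,0,0],0.01]]'; python3 -c "
from h import *
plan([.4744,.1236,.1268],-10)
s=arm.observe();print(s['ft_torque'],s['joint_efforts'].round(3))"
python3 -m pendant '[[[0,-0.0002,0],[0,0,-6],0.01],[[0,0,0],[0,0,0],0.01]]'; python3 -c "
from h import *
plan([.4744,.1236,.1268],-10)
s=arm.observe();print(s['ft_torque'],s['joint_efforts'].round(3))
im=np.mean([arm.get_image('scene')[0].astype(float) for _ in range(3)],0)
cv2.imwrite('pics/s8.png',cv2.resize(np.clip(im[188:212,340:372]*1.6,0,255).astype(np.uint8)[:,:,::-1],None,fx=12,fy=12,interpolation=cv2.INTER_CUBIC))"
```

```text
clock: 15.18
position: [0.4741, 0.1236, 0.1267]
ee_rot: [-2.541, -1.846, 0.001]
force: [-2.8, -0.5, 6.4]
width: 0.213
now 15.175 [0.4741 0.1236 0.1267] yaw -18.01 F [-2.8 -0.5  6.4] w 0.0196 j7 -0.28
shift(tool) [ 0.0001  0.0003 -0.0001] turn [-0.07  0.01 -8.01] shift if turned first [ 0.      0.0003 -0.0001]
[-0.3110699   1.02519185  0.04226297] [  0.372 -44.703   7.719 -23.882  -0.189  -1.232   0.986]
clock: 15.42
position: [0.4739, 0.1237, 0.1267]
ee_rot: [-2.442, -1.975, 0.001]
force: [-2.0, -0.4, 7.2]
width: 0.214
now 15.425 [0.4739 0.1237 0.1267] yaw -12.06 F [-2.  -0.4  7.2] w 0.0196 j7 -0.2
shift(tool) [ 0.      0.0005 -0.0001] turn [-0.06  0.01 -2.06] shift if turned first [ 0.      0.0005 -0.0001]
[-0.351614    0.85761603  0.05379653] [  0.144 -44.709   7.346 -23.857  -0.275  -1.172   0.663]
```

View pics/s8.png

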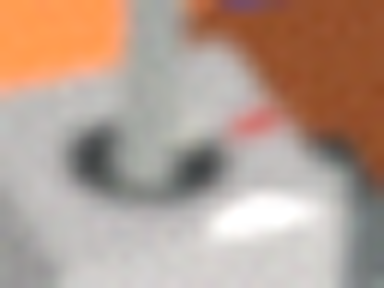

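```bash
python3 - <<'E'
from h import *
im=np.mean([arm.get_image('scene')[0].astype(float) for _ in range(8)],0)
cv2.imwrite('pics/s9.png',cv2.resize(np.clip(im[192:208,344:366]*1.3,0,255).astype(np.uint8)[:,:,::-1],None,fx=30,fy=30,interpolation=cv2.INTER_CUBIC))
print(im[196:205,350:362].mean(-1).round(0))
E
```

```text
[[109. 106. 106. 107. 110. 117. 119. 120. 119. 118. 114. 104.]
 [105. 105. 106. 106. 112. 118. 122. 122. 118. 113. 105.  98.]
 [ 97. 105. 105. 108. 113. 122. 121. 116. 112. 104.  96.  95.]
 [ 94. 104. 106. 108. 110. 114. 106.  98. 101. 104. 105. 109.]
 [ 95. 104. 106. 104.  99.  86.  74.  69.  86. 104. 114. 117.]
 [ 96. 105. 107. 102.  84.  63.  48.  53.  78. 102. 115. 119.]
 [ 91. 100. 102.  97.  76.  53.  46.  57.  83. 107. 118. 121.]
 [ 83.  87.  89.  85.  70.  59.  64.  81. 101. 115. 121. 124.]
 [ 85.  85.  84.  83.  80.  84.  95. 106. 117. 128. 141. 148.]]
```

View pics/s9.png

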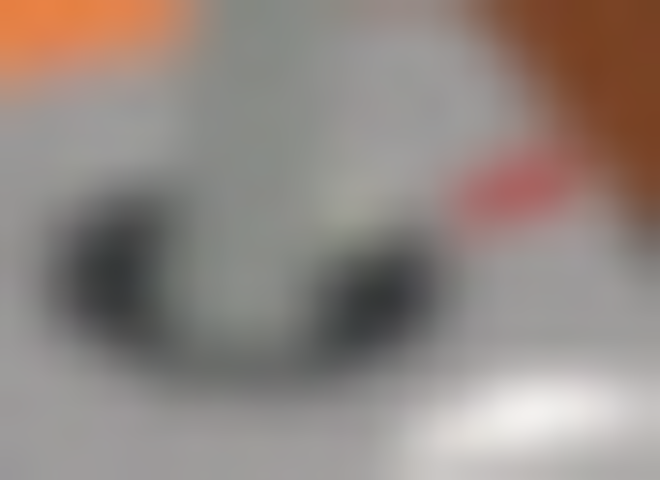

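```bash
cat > mk.py <<'E'
from h import *
import sys
plan([.4744,.1236,.1268],-10)
s=arm.observe();print(s['ft_torque'].round(3),s['joint_efforts'].round(3)[6])
im=np.mean([arm.get_image('scene')[0].astype(float) for _ in range(3)],0)
cv2.imwrite(sys.argv[1],cv2.resize(np.clip(im[190:209,342:368]*1.5,0,255).astype(np.uint8)[:,:,::-1],None,fx=20,fy=20,interpolation=cv2.INTER_CUBIC))
E
python3 -m pendant '[[[0,0.0003,0],[0,0,8],0.01],[[0,0,0],[0,0,0],0.01],[[0,0,0],[0,0,0],0.01]]'>/dev/null; python3 mk.py pics/m1.png
python3 -m pendant '[[[0,0.0003,0],[0,0,7],0.01],[[0,0,0],[0,0,0],0.01],[[0,0,0],[0,0,0],0.01]]'>/dev/null; python3 mk.py pics/m2.png
python3 -m pendant '[[[0,0.0003,0],[0,0,7],0.01],[[0,0,0],[0,0,0],0.01],[[0,0,0],[0,0,0],0.01]]'>/dev/null; python3 mk.py pics/m3.png
python3 -c "
import cv2,numpy as np
cv2.imwrite('pics/mm.png',cv2.resize(np.hstack([cv2.imread(f'pics/m{i}.png') for i in (1,2,3)]),(798,195)))"
```

```text
now 16.35 [0.4741 0.1237 0.1267] yaw -20.16 F [-3.2 -0.7  7. ] w 0.0198 j7 -0.31
shift(tool) [ 0.      0.0003 -0.0001] turn [ -0.07   0.03 -10.16] shift if turned first [-0.      0.0003 -0.0001]
[-0.36   1.04  -0.073] 0.048
now 16.875 [0.4743 0.1237 0.1267] yaw -27.15 F [-3.6  0.2  8.6] w 0.0198 j7 -0.41
shift(tool) [-0.      0.0001 -0.0001] turn [ -0.09   0.03 -17.15] shift if turned first [-0.0001  0.0001 -0.0001]
[-0.211  1.218 -0.116] 0.054
now 17.4 [0.4744 0.1236 0.1266] yaw -34.14 F [-3.2  0.1  9.1] w 0.0195 j7 -0.51
shift(tool) [-0.     -0.     -0.0002] turn [ -0.1    0.04 -24.14] shift if turned first [ 0.     -0.     -0.0002]
[-0.162  1.29  -0.06 ] 0.002
```

View pics/mm.png

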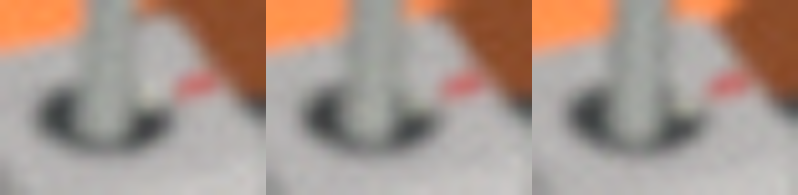

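```bash

python3 -m pendant '[[[0,0.0003,0],[0,0,6],0.01],[[0,0,0],[0,0,0],0.01],[[0,0,0],[0,0,0],0.01]]'>/dev/null; python3 mk.py pics/m1.png
python3 -m pendant '[[[0,0.0003,0],[0,0,6],0.01],[[0,0,0],[0,0,0],0.01],[[0,0,0],[0,0,0],0.01]]'>/dev/null; python3 mk.py pics/m2.png
python3 -c "
from h import *
im=arm.get_image('wrist')[0]
a=cv2.resize(im[140:260,230:390,::-1],(526,390))
cv2.imwrite('pics/mm2.png',np.vstack([np.hstack([cv2.imread(f'pics/m{i}.png') for i in (1,2)])[:,:1040][::2,::2][:,:520],a[:,:520]]))"
```

```text
now 17.925 [0.4746 0.1235 0.1266] yaw -40.14 F [-5.   0.8  9.2] w 0.0195 j7 -0.59
shift(tool) [-0.0001 -0.0002 -0.0002] turn [ -0.11   0.04 -30.14] shift if turned first [ 0.     -0.0002 -0.0002]
[-0.049  1.399 -0.012] -0.011
now 18.45 [0.4747 0.1235 0.1266] yaw -46.14 F [-5.3  1.2  9. ] w 0.0196 j7 -0.68
shift(tool) [-0.0001 -0.0003 -0.0002] turn [ -0.12   0.04 -36.14] shift if turned first [ 0.0001 -0.0003 -0.0002]
[-0.003  1.543 -0.08 ] 0.041
```

View pics/mm2.png

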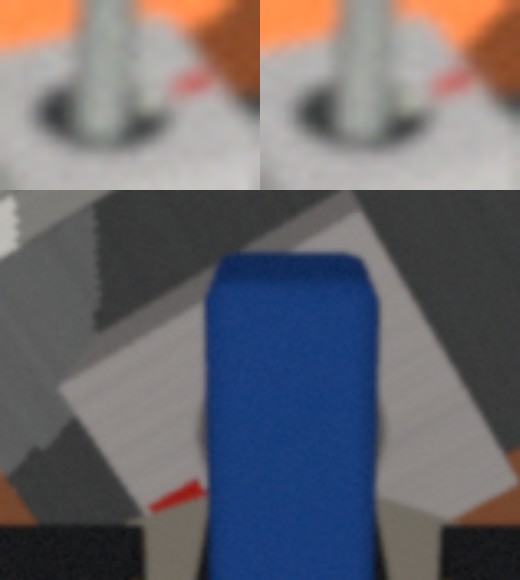

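```bash

python3 -m pendant '[[[0,0.0003,0],[0,0,7],0.01],[[0,0.0003,0],[0,0,7],0.01],[[0,0,0],[0,0,0],0.01],[[0,0,0],[0,0,0],0.01]]'>/dev/null; python3 mk.py pics/m1.png
```

```text
now 19.15 [0.4752 0.1232 0.1267] yaw -60.13 F [-4.3  0.9  9.2] w 0.0197 j7 -0.87
shift(tool) [-0.0005 -0.0007 -0.0001] turn [-1.200e-01  4.000e-02 -5.013e+01] shift if turned first [ 0.0002 -0.0009 -0.0001]
[ 0.227  1.453 -0.021] 0.015
```

View pics/m1.png

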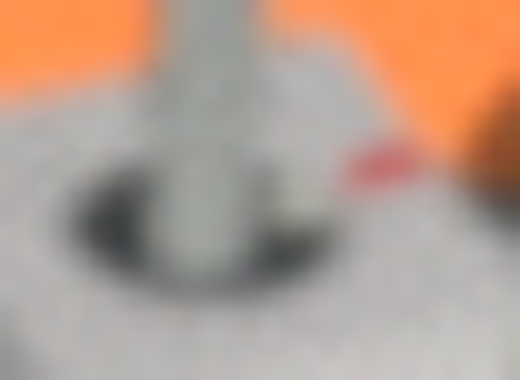

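```bash

python3 -m pendant '[[[0,0,-0.004],[0,0,0],0.01],[[0,0,-0.008],[0,0,0],0.01],[[0,0,-0.012],[0,0,0],0.01],[[0,0,-0.03],[0,0,0],0.01],[[0,0.03,-0.03],[0,0,0],0.01],[[-0.01,0.03,-0.01],[0,0,0],0.01],[[0,0,0],[0,0,0],0.01],[[0,0,0],[0,0,0],0.01]]'
python3 - <<'E'
from h import *
st=arm.observe(); im,d=arm.get_image('wrist'); np.savez('w8.npz',im=im,d=d,p=st['position'],r=st['ee_rot'])
cv2.imwrite('pics/w8.png',im[:,:,::-1])
E
python3 sock.py w8.npz pics/rect8.png; python3 fit.py w8.npz | tail -2
```

```text
clock: 20.3
position: [0.4976, 0.0661, 0.221]
ee_rot: [-3.034, -0.812, -0.001]
force: [-0.8, 0.4, -1.2]
width: 0.215
white 15.520408163265305 mm2 at dx,dy mm -14.91 1.85
red 2.1683673469387754 mm2 at dx,dy mm -23.5 4.26
pts 19 R mm 19.025900924400364 res 0.06531988174171081
socket xy [0.4738 0.1211]
```

View pics/w8.png

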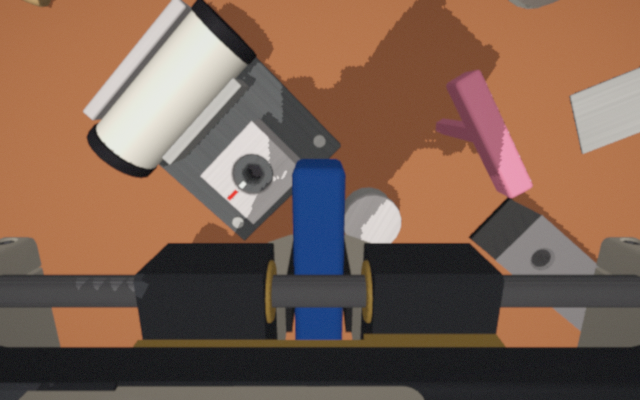

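View pics/rect8.png

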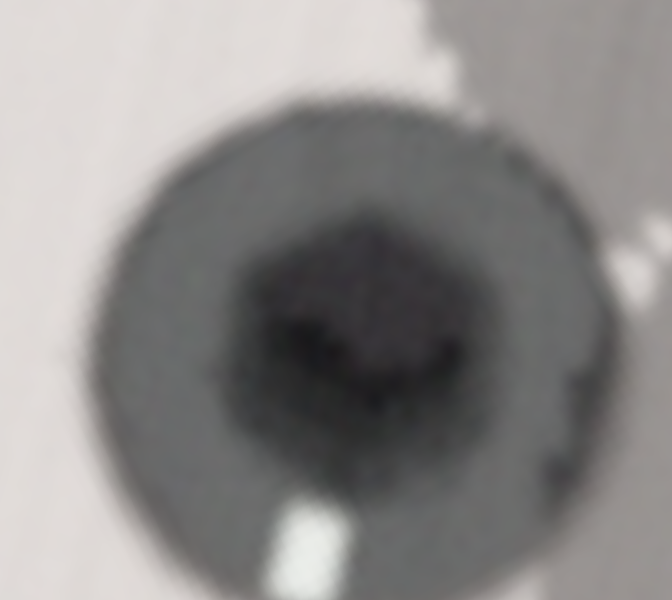

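Wrist view: screw at (252,173) with its white mark exactly in line with the red one (both at yaw ≈165°), so the screw is at its stop. The freed rack hole shows at (541,257); measuring it for the return.

```bash
python3 - <<'E'
from h import *
f=np.load('w8.npz');im=f['im'];c=cam('wrist',dict(position=f['p'],ee_rot=f['r']))
S=10;g=np.arange(-300,300)/S/1000
x0,y0=.541,-.163
X=x0-g[:,None]+0*g;Y=y0-g[None]+0*g[:,None]
uv=proj(c,np.stack([X,Y,0*X+.062],-1).reshape(-1,3)).astype(np.float32).reshape(600,600,2)
a=cv2.remap(im,uv[...,0],uv[...,1],2);cv2.circle
o=a[:,:,::-1].copy();cv2.circle(o,(300,300),120,(0,255,0),1);cv2.imwrite('pics/hole.png',o)
gr=a.mean(-1);m=(gr<100);n,l,s,ce=cv2.connectedComponentsWithStats(m.astype(np.uint8))
for i in range(1,n):
    if s[i,4]>8000:print(s[i],ce[i], x0-(ce[i][1]-300)/S/1000, y0-(ce[i][0]-300)/S/1000)
E
```

```text
[  208   199   190   194 28505] [301.75734082 294.48987897] 0.5415510121031398 -0.16317573408174005
[  128   329   472   271 63877] [442.6164034  509.01844169] 0.5200981558307373 -0.1772616403400285
```

View pics/hole.png

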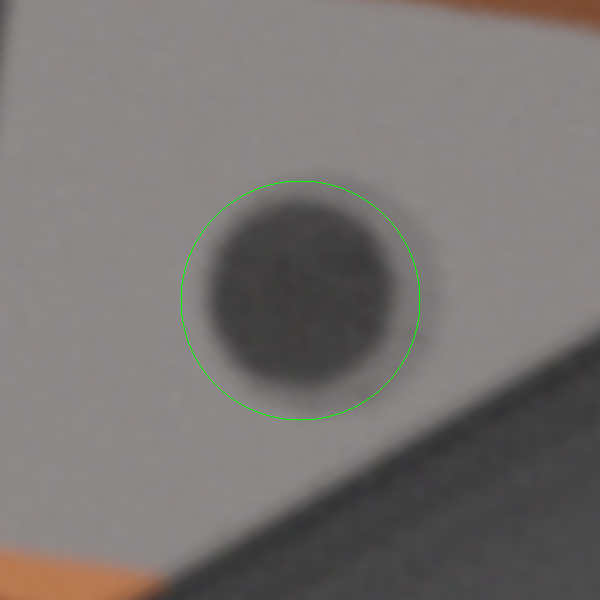

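```bash
python3 -c "
from h import *
plan([.5437,-.1640,.27],-104.7)"
```

```text
now 20.35 [0.4974 0.0665 0.2207] yaw -59.97 F [-0.5  0.9 -2.2] w 0.0194 j7 -0.87
shift(tool) [-0.0753  0.2227 -0.0493] turn [-2.000e-02 -0.000e+00  4.473e+01] shift if turned first [ 0.1033  0.2112 -0.0493]
```

```bash
python3 -m pendant '[[[0,0,-0.049],[0,0,0],0.01],[[-0.015,0.044,0],[0,0,0],0.01],[[-0.015,0.044,0],[0,0,0],0.01],[[-0.015,0.045,0],[0,0,0],0.01],[[-0.015,0.045,0],[0,0,0],0.01],[[-0.015,0.044,0],[0,0,0],0.01]]' >/dev/null
python3 -m pendant '[[[0,0,0],[0,0,9],0.01],[[0,0,0],[0,0,9],0.01],[[0,0,0],[0,0,9],0.01],[[0,0,0],[0,0,9],0.01],[[0,0,0],[0,0,8.7],0.01],[[0,0,0],[0,0,0],0.01],[[0,0,0],[0,0,0],0.01]]'
python3 -c "
from h import *
plan([.5437,-.1640,.17],-104.7)"
```

```text
clock: 21.98
position: [0.5436, -0.1633, 0.2695]
ee_rot: [3.117, -0.395, -0.001]
force: [-0.9, 0.9, -1.6]
width: 0.215
now 21.975 [ 0.5436 -0.1633  0.2695] yaw -104.46 F [-0.9  0.9 -1.6] w 0.0197 j7 -1.07
shift(tool) [0.0003 0.0006 0.0995] turn [0.01 0.03 0.24] shift if turned first [0.0002 0.0006 0.0995]
```

```bash
python3 -m pendant '[[[0,0.0005,0.04],[0,0,0],0.01],[[0,0,0.04],[0,0,0],0.01],[[0,0,0.025],[0,0,0],0.01],[[0,0,0.008],[0,0,0],0.01],[[0,0,0],[0,0,0],0.01],[[0,0,0],[0,0,0],0.01]]'
python3 -c "
from h import *
plan([.5437,-.1640,.14],-104.7)
im=arm.get_image('wrist')[0];cv2.imwrite('pics/w9.png',im[:,:,::-1])
im=arm.get_image('scene')[0];cv2.imwrite('pics/s10.png',cv2.resize(im[100:220,210:370,::-1],None,fx=5,fy=5,interpolation=2))"
```

```text
clock: 22.72
position: [0.5441, -0.1648, 0.1579]
ee_rot: [3.116, -0.401, 0.003]
force: [-0.0, 0.2, -1.7]
width: 0.213
now 22.725 [ 0.5441 -0.1648  0.1579] yaw -104.67 F [-0.   0.2 -1.7] w 0.0195 j7 -0.97
shift(tool) [-0.0006 -0.0007  0.0179] turn [-0.   -0.1   0.03] shift if turned first [-0.0006 -0.0007  0.0179]
```

View pics/s10.png

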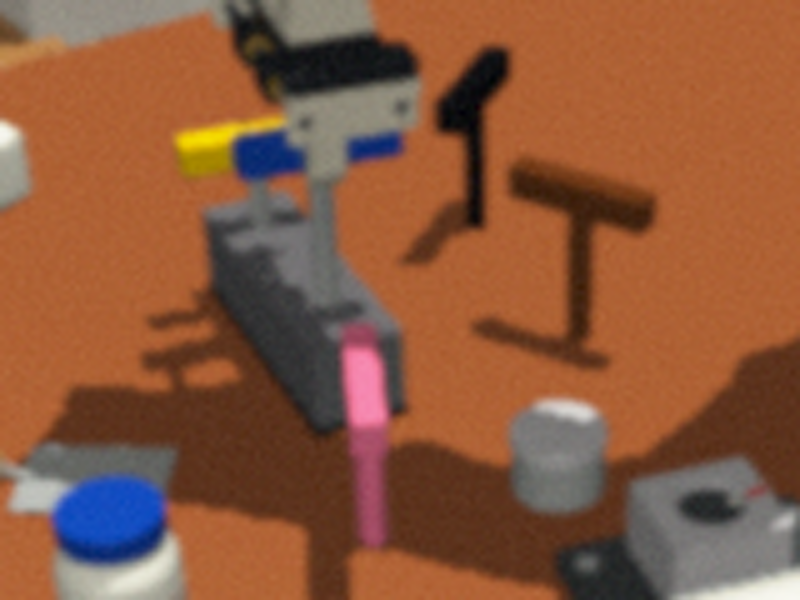

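View pics/w9.png

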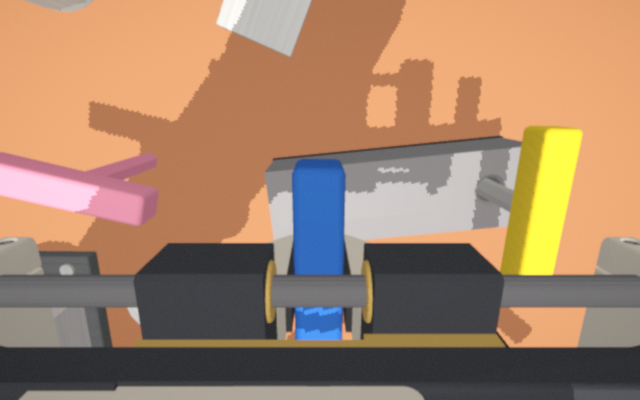

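```bash
python3 - <<'E'
from h import *
c=cam('scene');f=lambda X:((proj(c,X)-[210,100])*5).round(0)
print('tip',f([.5413,-.1634,.071]),'mid',f([.5413,-.1634,.12]),f([.5413,-.1634,.155]))
print('hole',f([.5413,-.1634,.062]),'screw',f([.4744,.1211,.06]), '+x10mm',f([.5513,-.1634,.062]),'+y10',f([.5413,-.1534,.062]))
im=np.mean([arm.get_image('scene')[0].astype(float) for _ in range(4)],0)
cv2.imwrite('pics/s11.png',cv2.resize(np.clip(im[130:175,255:300]*1.6,0,255).astype(np.uint8)[:,:,::-1],None,fx=12,fy=12,interpolation=cv2.INTER_CUBIC))
E
```

```text
tip [[330. 295.]] mid [[325. 225.]] [[321. 173.]]
hole [[331. 307.]] screw [[704. 495.]] +x10mm [[317. 312.]] +y10 [[339. 314.]]
```

View pics/s11.png

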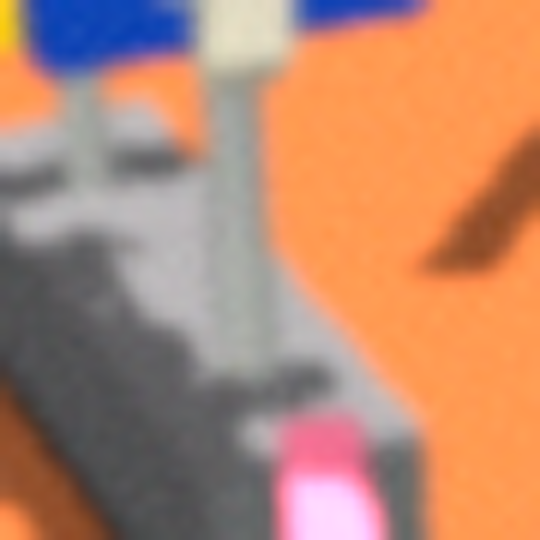

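```bash
python3 - <<'E'
from h import *
c=cam('scene')
def cen(im,roi):
    x0,y0,x1,y1=roi;h=cv2.cvtColor(im,cv2.COLOR_RGB2HSV)[y0:y1,x0:x1]
    m=(h[...,0]>100)&(h[...,0]<130)&(h[...,1]>120);v,u=np.nonzero(m);return u.min()+x0,u.max()+x0,v.min()+y0,v.max()+y0
a=cv2.imread('pics/scene0.png')[:,:,::-1].copy();print('scene0',cen(a,(250,130,300,160)))
b=arm.get_image('scene')[0];print('now',cen(b,(245,115,300,150)))
def box(x,y,yaw,zt):
    t=np.radians(yaw);ux=np.array([np.cos(t),np.sin(t)]);uy=np.array([-ux[1],ux[0]])
    P=proj(c,[[*(np.array([x,y])+s*.05*ux+r*.01*uy),z] for s in(-1,1) for r in(-1,1) for z in(zt,zt-.024)]);return P.min(0).round(1),P.max(0).round(1)
print(box(.5415,-.1633,-14.6,.131))
s=arm.observe();p=s['position'];x=R.from_rotvec(s['ee_rot']).as_matrix()[:,0];k=p-.0025*x
print(k,box(k[0],k[1],-14.7,p[2]-.0868+.119))
h=arm.masks_of('scene','rack');print([ (q['conf'],q['rect']) for q in h])
E
```

```text
scene0 (np.int64(259), np.int64(291), np.int64(140), np.int64(153))
now (np.int64(258), np.int64(289), np.int64(127), np.int64(135))
(array([257.6, 137.5]), array([291.8, 153.4]))
[ 0.54112101 -0.16376154  0.15695065] (array([255.9, 120. ]), array([291.1, 136. ]))
[(0.7, [270.7, 161.3, 38.8, 50.5])]
```

```bash
python3 -m pendant '[[[-0.0015,-0.0005,0.005],[0,0,0],0.01],[[0,0,0.006],[0,0,0],0.01],[[0,0,0.005],[0,0,0],0.01],[[0,0,0],[0,0,0],0.01]]'
python3 -c "
from h import *
plan([.5437,-.1640,.0988],-104.7)"
```

```text
clock: 23.62
position: [0.5418, -0.1634, 0.1402]
ee_rot: [-3.116, 0.402, 0.002]
force: [-0.5, 0.1, -2.2]
width: 0.215
now 23.625 [ 0.5418 -0.1634  0.1402] yaw -104.7 F [-0.5  0.1 -2.2] w 0.0197 j7 -0.95
shift(tool) [0.0021 0.0001 0.0414] turn [-0.    0.06 -0.  ] shift if turned first [0.002  0.0001 0.0414]
```

```bash
python3 -m pendant '[[[0.0005,0,0.006],[0,0,0],0.01],[[0,0,0.007],[0,0,0],0.01],[[0,0,0],[0,0,0],0.01]]'
python3 -m pendant '[[[0,0,0.008],[0,0,0],0.01],[[0,0,0.008],[0,0,0],0.01],[[0,0,0],[0,0,0],0.01]]'
python3 -c "
from h import *
plan([.5437,-.1640,.0988],-104.7)"
```

```text
clock: 24.0
position: [0.5423, -0.1635, 0.1271]
ee_rot: [-3.116, 0.402, 0.001]
force: [-0.1, 2.0, -2.5]
width: 0.213
clock: 24.38
position: [0.5424, -0.1635, 0.111]
ee_rot: [3.116, -0.402, -0.001]
force: [0.1, 1.6, -2.9]
width: 0.215
now 24.375 [ 0.5424 -0.1635  0.111 ] yaw -104.7 F [ 0.1  1.6 -2.9] w 0.0198 j7 -0.92
shift(tool) [0.0014 0.0001 0.0122] turn [ 0.01  0.04 -0.  ] shift if turned first [0.0014 0.0001 0.0122]
```

```bash
python3 -m pendant '[[[0,0,0.006],[0,0,0],0.01],[[0,0,0.005],[0,0,0],0.01],[[0,0,0],[0,0,0],0.01]]'
python3 -m pendant '[[[0,0,0.0015],[0,0,0],0.01],[[0,0,0],[0,0,0],0.01]]'
```

```text
clock: 24.75
position: [0.5425, -0.1636, 0.1003]
ee_rot: [3.116, -0.402, -0.001]
force: [-1.5, 1.8, -3.5]
width: 0.213
clock: 25.0
position: [0.5425, -0.1636, 0.0992]
ee_rot: [-3.116, 0.402, 0.0]
force: [-1.0, 2.4, -1.9]
width: 0.212
```

```bash
python3 -m pendant '[[[0,0,0],[0,0,0],0.022],[[0,0,0],[0,0,0],0.03],[[0,0,0],[0,0,0],0.045],[[0,0,0],[0,0,0],0.05],[[0,0,0],[0,0,0],0.05]]'
python3 -m pendant '[[[0,0,-0.02],[0,0,0],0.05],[[0,0,-0.04],[0,0,0],0.05],[[0,0,-0.05],[0,0,0],0.05],[[0.012,0,-0.05],[0,0,0],0.05],[[0,0,0],[0,0,0],0.05],[[0,0,0],[0,0,0],0.05]]'
python3 - <<'E'
from h import *
st=arm.observe(); im,d=arm.get_image('wrist');cv2.imwrite('pics/w10.png',im[:,:,::-1])
c=cam('wrist',st);hsv=cv2.cvtColor(im,cv2.COLOR_RGB2HSV)
m=(hsv[...,0]>=100)&(hsv[...,0]<=130)&(hsv[...,1]>120);m[:,:250]=0;m[:,400:]=0
v,u=np.nonzero(m);P=unproj(c,np.c_[u,v],d[v,u]);k=(d[v,u]>0)&(abs(P[:,2]-.131)<.01)
print(k.sum(),np.median(P[k],0))
A=np.c_[P[k,:2]-P[k,:2].mean(0),np.ones(k.sum())];print('slope',np.linalg.lstsq(A,P[k,2],rcond=None)[0])
im,d=arm.get_image('scene');cv2.imwrite('pics/s12.png',cv2.resize(im[100:250,200:400,::-1],None,fx=4,fy=4,interpolation=2))
E
```

```text
clock: 25.62
position: [0.5426, -0.1637, 0.0993]
ee_rot: [3.116, -0.402, 0.0]
force: [-0.0, -0.3, 0.7]
width: 0.534
clock: 26.38
position: [0.5539, -0.1666, 0.2595]
ee_rot: [-3.115, 0.402, -0.0]
force: [-0.9, -0.1, -0.1]
width: 0.547
2444 [ 0.54701819 -0.16596847  0.13263368]
slope [-0.00700565 -0.006086    0.13253712]
```

View pics/w10.png

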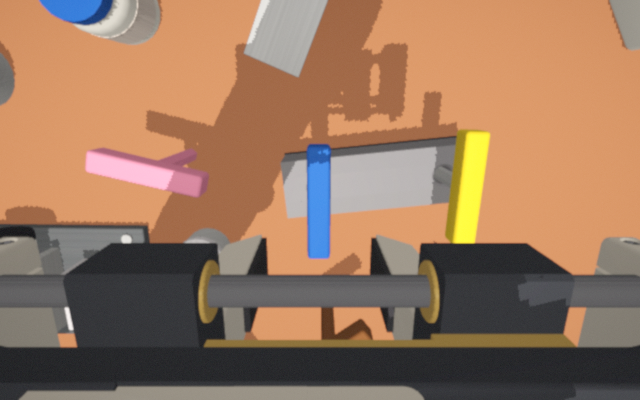

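View pics/s12.png

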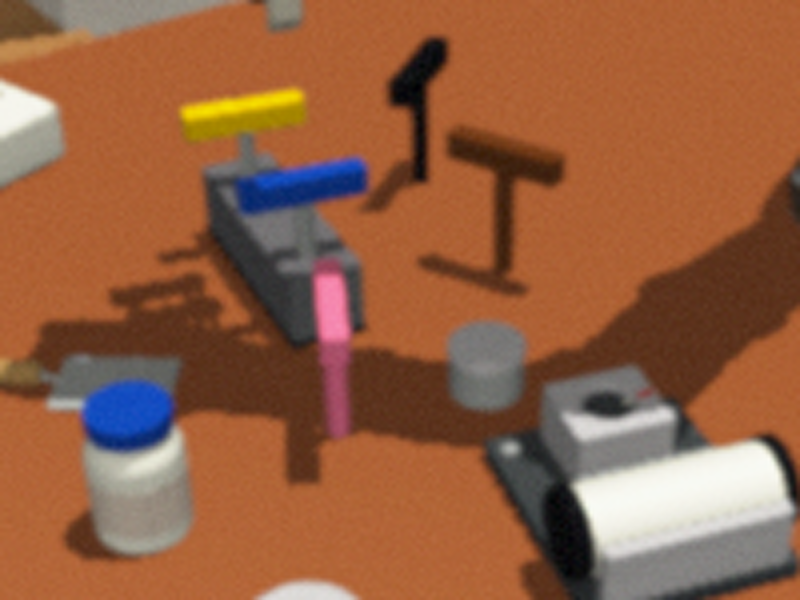

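```bash
python3 -c "
from cell import arm
s=arm.observe();print(s['clock'],s['dq'].round(3),s['force']);print(arm.sign_off())"
```

```text
26.475 [ 0.004  0.008 -0.004  0.004 -0.002 -0.001  0.002] [ 0.06136682 -0.39135291  0.10344025]
the job is handed in; nothing more can be done
None
```

The core is locked: the cam screw is at its stop, and the blue key is back upright in its own rack hole, released. I handed the job in at 26.5 s; no verdict is reported.

**Insertion:** I pushed the key into the socket until it bottomed, with 22 N at about 16 mm depth. It rested there for over 0.2 s before I turned anything.

**Turning:** I turned clockwise until the screw was at its stop. The last wrist view, taken after drawing the key out, showed the white mark in line with the red one to about 1° (both at yaw about 165°).

**Return:** After release the key's bar top read 132.6 mm, the same as before I took it. Its tilt was under 1°, and it sits on the hole I measured. The yellow key, tins and bottles looked unmoved in the views I took.

**Checks that disagreed:**
- The stop never showed as a clear rise in torque.
- I turned the key about 120°, well past the expected 66° plus play. It probably slipped past the stop by one flat of the hexagon, so only the picture of the marks confirms the lock.
- Midway I also turned back 21°. The mark may have moved back with it before I turned forward again.
- The scene camera suggested the key leaned about 1° in the grip. I allowed for this when setting it back, and it went down without resistance.

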